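Load a module into a push-push test fixture

TASK

Load the module with the red heat sink into the grey test fixture: press the orange pad on the white lid to free its push-push latch so that the lid springs open, lower the module gently until it stands fully down in the nest, then swing the lid shut and press the pad again until it latches and stays shut by itself. The latch changes over only just before a solid stop whose depth you cannot see, so press slowly, feel for the stop, and never push on the fixture with more than 18 N; leave everything else on the bench where it lies.

Things in the scene. Friction and masses are not known exactly. Their poses are not given: they have to be found in the camera images.
- fixture: Test fixture, fixed to the bench: grey base 150 mm (its x) by 200 mm (its y), 45 mm tall, under a white lid; origin at the centre of its underside, z up. The hinge is along its +y side, the latch at the middle of its -y side: a black tower 44 x 30 mm, 23 mm above the base's top, into which a steel tongue under the lid dips. The rest of the base's top is flat and clear
- hinge (a point): Middle of the hinge axis, 98 mm above the bench; its frame stays with the base: x along the axis, y from latch side to hinge side, z up. The lid is a flat plate 8 mm thick, 140 mm wide (x), reaching 185 mm from the axis to its free edge; the axis lies in the plate's mid-plane, its outer face 4 mm off the axis; 170 mm from the axis a steel tongue hangs 58 mm below the mid-plane
- lid (a joint): Lid angle in rad: 0 latched shut (level), negative pressed below that, up to 1.75 open (the free edge rises and goes over to the hinge side). When not latched, a damped hinge spring swings it open in about 2 s and holds it there; to close it takes about 1.5 N (open) to 4.5 N (shut) at the pad. From open it is swung back by pushing its outer face, which then looks away from the nest
- lid_pad (a point): Centre of the round orange pad (32 mm, flush) on the lid's outer face, 165 mm from the hinge axis; z out of the face. Latch: pressing it down to the solid stop and letting go frees the shut lid, or latches the freed lid. The stop lies 7 to 24 mm of pad travel below shut, hidden and different on each fixture; the catch changes over only in the last 1.5 mm before it; beyond it the lid is rigid
- nest (a point): Centre of the floor of the nest, a pocket in the base's top 32 mm (its x) by 50 mm (its y), 12 mm deep, its floor 33 mm above the bench, 108 mm from the hinge axis; axes as the fixture's, z up. The module fits either way round, long side along y. Flat top for 55 mm on its x sides
- module_center (a point): Centre (half-way up, 17 mm above the underside) of the wanted module: upright block 28 mm (its x) by 46 mm (its y) by 34 mm tall, green below, red finned heat sink above, about 90 g; z up. It stands on a blue mat 2 mm thick. Grip its flat faces 28 mm apart; seated in the nest it stands 22 mm above the base's top
- spare: A second module of the same shape with a dark grey heat sink: not the one wanted, leave it where it is; origin at the centre of its underside. Bystander
- fan: Grey cooling fan, 80 x 80 x 25 mm, lying flat; origin at the centre of its underside. Bystander
- debugger: White plastic debugger box, 95 x 60 x 22 mm; origin at the centre of its underside. Bystander
- solder: Aluminium-coloured spool, 60 mm across, 26 mm tall; origin at the centre of its underside. Bystander
- sponge: Brick-red sponge block, 80 x 55 x 25 mm; origin at the centre of its underside. Bystander
- marker: White and green marker pen, 130 mm long, 16 mm thick; origin at the centre of its underside. Bystander
- driver: Orange-handled screwdriver, 170 mm long; origin at the centre of its underside. Bystander
- module: The same module, wanted with the red heat sink; this origin is the centre of its underside
Things that resemble listed ones, but are neither listed nor needed, are in the scene too. There is more than one size of the module; the job needs the smaller. What is shaped like the fixture but turquoise is not meant.

How it is judged (in metres and radians):
On the way, in this order (a step that is already met when the one before it is completed fails the run):
1. the latch is freed and the lid has swung open (beyond 1.5 rad) (value of joint lid above 1.5 rad), for 0.2 s.
2. with the lid open, the module stands in the nest, let go (value of joint lid above 1.5 rad and horizontal distance between module_center and nest below 0.005 m and z of module_center in the frame of nest below 0.02 m and angle between module_center's own z axis and vertical below 0.1 rad and angle between the x axis of module_center and the x axis of nest, either way round below 0.2 rad and contact force between the fingers and module below 0.1 N), for 0.2 s.
At the end, for the whole second after the job is handed in: The lid is latched shut by itself (angle between -0.02 and 0.025 rad) and the module stands at rest in the nest: within 5 mm of the nest's centre, its centre less than 20 mm above the nest's floor, upright within 0.1 rad, its long side along the nest's within 0.2 rad (value of joint lid between -0.02 and 0.025 rad and horizontal distance between module_center and nest below 0.005 m and z of module_center in the frame of nest below 0.02 m and angle between module_center's own z axis and vertical below 0.1 rad and angle between the x axis of module_center and the x axis of nest, either way round below 0.2 rad and linear speed of module below 0.02 m/s); the robot touches nothing.
It fails at once if the robot pushes on the fixture or its lid with more than 18 N (contact force between any of the fingers, the arm and fixture above 18 N).
It fails at once if the module is dropped or rammed onto the fixture (over 60 N between them) (contact force between module and fixture above 60 N).
It fails at once if another thing on the bench is moved by more than 30 mm (distance of any of spare, fan, debugger, solder, sponge, marker, driver from where it was at the start of the episode above 0.03 m).
It also fails if it takes over 69 s, if anything falls off the work surface, if the arm or the gripper's body presses on something with over 40 N, if the wrist force passes 120 N, or if a joint passes its speed limit or range.

ROBOT

A 6-joint arm with a two-finger parallel gripper is mounted at the origin on the work surface. World frame = base frame: x ahead of the robot, y to its left, z up, the work surface at z = 0. Lengths are in mm, angles in rad, forces in N, time in s.
With the tool pointing down it reaches from about 350 to 875 mm from the base axis. Payload 4.2 kg.
Tool frame: the origin (TCP) lies at the very end of the fingers, on their centre line; the grasp point (between the pads) lies arm.hold_point_z behind it (arm.hold_point_z is the distance from the TCP to the grasp point, in mm); y points along the fingers, x is the direction in which the jaws open and shut, and the axes are right-handed (so a half turn about y gives the same grasp; the last joint's range is limited). The gripper opens to 85 mm and grips with 20 to 120 N. Pads are 22 mm wide; open, the fingers measure 114 mm over their backs; the gripper's body (76 mm by 85 mm) begins 54 mm behind the grasp point. The pads swing forward as they close: fully open they stand 13 mm farther back than shut.
Start: joints at [-0.962, 0.385, 0.008, 0, -1.194, -0.259], TCP at [214.208, -587.124, 231.312] pointing down, gripper open.
Joint ranges: [-3.14, 3.14], [-1.21, 2.06], [-1.07, 1.41], [-3.16, 2.05], [-2.99, -0.16], [-3.1, 3.1]. Speed limits (rad/s): [2.79, 2.79, 3.14, 3.14, 3.14, 3.14].

INTERFACE

Orientations are given as a unit quaternion [x, y, z, w].
In Python, from bench import arm gives the robot as it stands.
- The arm moves only by the shell command python3 -m creep 'ROWS'. ROWS is JSON, a list of rows, each a list of 3 entries, a list of its own where there are three numbers: the shift along the world's x, y, z in mm, then the turn, a rotation vector about the world's x, y, z in rad, then the gripper command: -1 is shut, 1 is fully open, values between are in proportion. In form: [[[dx, dy, dz], [wx, wy, wz], jaw], ...]. A call has 1 to 12 rows; each row is the pose to reach, as a shift and turn from the pose commanded when the call began; what a row does not reach only later rows make up. A row lasts 1/12 s, in which the tool goes at most 41.7 mm and 7.16 degrees, less where a joint would pass 70% of its speed; a pose out of reach is approached as far as the arm can. A call with a gripper value outside its range is refused whole. The fingers move at their own pace and stop on an object; the grip force is fixed at half the most. Time passes only in rows, so rows that repeat a pose let the fingers close. It gives the time, the measured TCP pose, the force and the opening at its end, in the units of the state.
- arm.read_state(): the state, without advancing time (a new reading comes with each control period).
- arm.get_image(name): name is "scene" or "side" or "wrist"; returns (picture, depth): 384x512x3 uint8, red, green, blue; 384x512 float32, mm along the optical axis (not along the pixel's ray), 0 where there is no reading.
- arm.camera_params(name): a dict with "camera_matrix" (3x3 intrinsics, pixels), "extrinsics" (4x4, takes a point from world to camera coordinates); the wrist camera has in their place "T_tool_cam" (4x4, takes a point from camera to tool coordinates, whose origin is the TCP and whose axes are the tool frame's). Camera axes: x right, y down, z forward; pixel columns grow to the right and rows downward; lengths in mm; the calibration is good to about 2 mm. A picture is of the moment at which its call begins: read the wrist's pose just before it. camera_params takes no time and is no camera call.
- arm.job_done(): hands the job in, once; it reports no verdict.
The state is a dict: "clock": time; "joints": joint angles; "joint_vel": joint speeds; "joint_efforts": joint torques, N m; "position": TCP position; "ee_rot": TCP orientation; "contact_force": force on the tool from outside, world axes, zero at the start; "wrist_torque": the same for the moment, N m; "gripper_width": finger opening in mm.
Only numpy, scipy, OpenCV 4.12 (cv2) and the standard library are available. Lean on these libraries where they do the work, as an engineer would, in place of code of your own. Each camera call takes 0.05 s, during which the arm holds its last target.

## Working session

There is one attempt and no reset: what is moved stays moved. The work goes in short steps, Python scripts to look and compute and a shell command to move; the robot and the scene stay as the last step left them, time stands still between calls to the robot, and variables do not carry over. Pictures are saved under pics/ and viewed, and the job is handed in when it is done.

```bash
ls; mkdir -p pics; python3 - <<'E'
from bench import arm
import cv2
s=arm.read_state();print({k:s[k] for k in ('clock','position','ee_rot','contact_force','gripper_width')},arm.hold_point_z)
for n in ('scene','side','wrist'):
    im,d=arm.get_image(n);cv2.imwrite(f'pics/{n}0.png',im[...,::-1]);import numpy as np;np.save(f'pics/{n}0.npy',d)
    print(n,arm.camera_params(n))
E
```

```text
pics
{'clock': 0.0, 'position': array([ 214.00847855, -586.60279478,  230.24041339]), 'ee_rot': array([ 0.40478033,  0.57975009, -0.57892624, -0.40606295]), 'contact_force': array([ 0.74470277,  0.16579482, -0.40320668]), 'gripper_width': 85.40932381929724} 18.700000000000003
scene {'camera_matrix': array([[500.05746044,   0.        , 254.27343287],
       [  0.        , 500.05746044, 190.54947247],
       [  0.        ,   0.        ,   1.        ]]), 'extrinsics': array([[ 7.32905279e-01,  6.80221045e-01, -1.22139676e-02,
        -3.63431194e+02],
       [ 5.73250304e-01, -6.27118653e-01, -5.27357832e-01,
        -2.71240703e+02],
       [-3.66379503e-01,  3.79501679e-01, -8.49555493e-01,
         1.71723259e+03],
       [ 0.00000000e+00,  0.00000000e+00,  0.00000000e+00,
         1.00000000e+00]])}
side {'camera_matrix': array([[405.1109129 ,   0.        , 255.53366227],
       [  0.        , 405.1109129 , 191.15059622],
       [  0.        ,   0.        ,   1.        ]]), 'extrinsics': array([[-9.82895493e-01, -1.83268434e-01,  1.81419734e-02,
         5.09260280e+02],
       [-1.43652680e-01,  7.01311673e-01, -6.98230510e-01,
         1.64088355e+02],
       [ 1.15240434e-01, -6.88893764e-01, -7.15643084e-01,
         1.32661714e+03],
       [ 0.00000000e+00,  0.00000000e+00,  0.00000000e+00,
         1.00000000e+00]])}
wrist {'camera_matrix': array([[305.40778544,   0.        , 250.22422542],
       [  0.        , 305.40778544, 188.35940556],
       [  0.        ,   0.        ,   1.        ]]), 'T_tool_cam': array([[ 9.99999496e-01, -5.82122733e-04, -8.17719993e-04,
         2.52746980e-02],
       [ 5.88530375e-04, -3.19898358e-01,  9.47451684e-01,
        -1.42568697e+02],
       [-8.13120446e-04, -9.47451688e-01, -3.19897854e-01,
         8.39555451e+01],
       [ 0.00000000e+00,  0.00000000e+00,  0.00000000e+00,
         1.00000000e+00]])}
```

View pics/scene0.png

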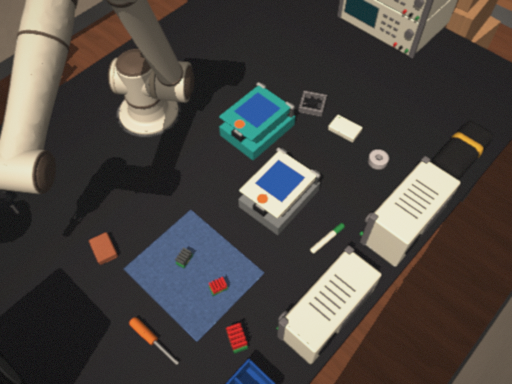

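View pics/side0.png

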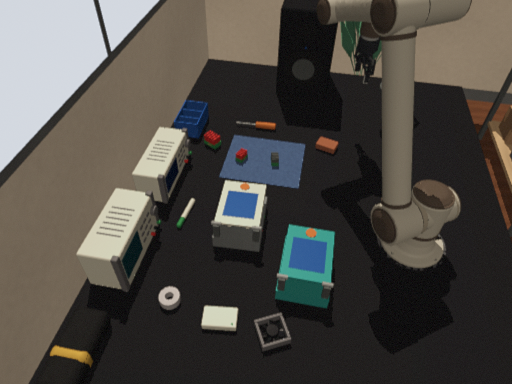

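View pics/wrist0.png

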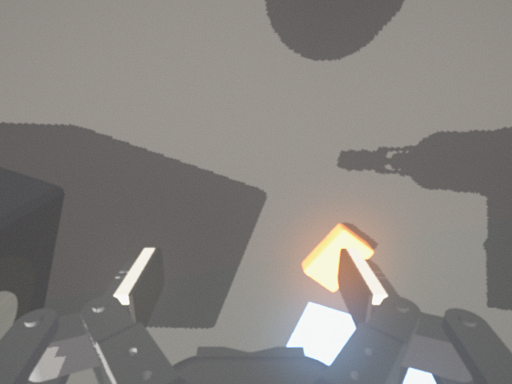

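Candidates for the module (scene image): small red on the mat at (218,286), larger red off the mat at (237,337), dark-grey spare at (184,258). Candidates for the fixture: white lid at (280,185), turquoise at (257,118). By the description I choose the red one at (218,286) and the white fixture. I'll check both in a crop.

```bash
cat > h.py <<'E'
import cv2,numpy as np
from bench import arm
def K(n): return arm.camera_params(n)['camera_matrix']
def ray(n,uv,Twc=None):
    p=arm.camera_params(n); E=np.linalg.inv(p['extrinsics']) if Twc is None else Twc
    d=E[:3,:3]@(np.linalg.inv(K(n))@np.array([uv[0],uv[1],1.]))
    return E[:3,3],d
def plane(n,uv,z,Twc=None):
    o,d=ray(n,uv,Twc); return o+d*(z-o[2])/d[2]
def wristT(s):
    from scipy.spatial.transform import Rotation as R
    T=np.eye(4);T[:3,:3]=R.from_quat(s['ee_rot']).as_matrix();T[:3,3]=s['position']
    return T@arm.camera_params('wrist')['T_tool_cam']
E
python3 - <<'E'
import cv2,numpy as np
from h import *
A=cv2.imread('pics/scene0.png');B=cv2.imread('pics/side0.png')
a=cv2.resize(A[140:360,130:340],None,fx=2.6,fy=2.6,interpolation=cv2.INTER_CUBIC)
b=cv2.resize(B[110:260,180:320],None,fx=3.8,fy=3.8,interpolation=cv2.INTER_CUBIC)
cv2.imwrite('pics/ca.png',a);cv2.imwrite('pics/cb.png',b)
for n,I in (('scene',A),('side',B)):
    h=cv2.cvtColor(I,cv2.COLOR_BGR2HSV)
    for nm,lo,hi in (('red',(0,150,90),(6,255,255)),('red2',(174,150,90),(180,255,255)),('orange',(7,150,150),(18,255,255)),('blue',(105,120,40),(125,255,255)),('white',(0,0,170),(180,60,255))):
        m=cv2.inRange(h,lo,hi);N,l,st,c=cv2.connectedComponentsWithStats(m)
        for i in range(1,N):
            if st[i,4]>25:print(n,nm,st[i],c[i].round(1), cv2.minAreaRect(np.argwhere(l==i)[:,::-1].astype(np.float32)))
E
```

```text
scene red [210 278  17  15 155] [217.9 285.2] ((217.9000244140625, 285.3000183105469), (10.28591251373291, 14.758047103881836), 63.43495178222656)
scene red [226 323  21  26 372] [235.9 335.5] ((235.9499969482422, 335.3500061035156), (23.40085792541504, 16.12761688232422), 71.56504821777344)
scene orange [235 120   9   8  53] [239.1 123.7] ((239.0, 123.5), (7.0, 8.0), 90.0)
scene orange [258 195   9   8  64] [262.  198.3] ((262.0, 198.5), (7.0, 8.0), 90.0)
scene orange [ 90 233  25  29 447] [101.9 247. ] ((101.8150634765625, 246.99313354492188), (23.83504867553711, 18.869415283203125), 65.55604553222656)
scene orange [129 318  26  26 271] [141.5 330.3] ((141.50001525878906, 330.5000305175781), (31.11269760131836, 8.485280990600586), 45.0)
scene blue [235  94  44  33 765] [256.7 109.5] ((256.5, 109.50001525878906), (26.109405517578125, 35.10012435913086), 50.52753829956055)
scene blue [257 161  47  40 985] [279.7 180.4] ((279.9247741699219, 180.01742553710938), (30.67007064819336, 36.02448272705078), 43.2642936706543)
scene blue [225 358  51  26 689] [249.6 374.7] ((250.0, 370.5), (50
[... 3486 characters left out ...]
.01688003540039, 42.916015625), 7.125016689300537)
side white [  77  188   72   72 2562] [113.8 224.6] ((114.61764526367188, 225.4705810546875), (37.90118408203125, 87.63577270507812), 30.963756561279297)
side white [182 199  12  18  66] [187.5 207.5] ((187.5, 207.50001525878906), (3.1008682250976562, 20.21765899658203), 29.744882583618164)
side white [436 240   7   9  36] [439.6 243.2] ((440.25, 243.25001525878906), (9.192388534545898, 4.242640495300293), 45.0)
side white [159 287  20  18 227] [168.4 295.6] ((168.5, 295.5), (17.0, 19.0), 90.0)
side white [202 306  36  22 661] [219.3 316.4] ((219.37692260742188, 316.2846374511719), (34.29784393310547, 19.642993927001953), 3.9451863765716553)
```

View pics/ca.png

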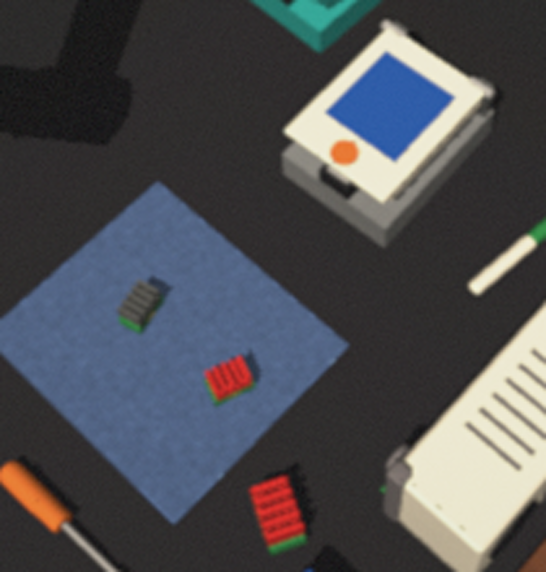

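View pics/cb.png

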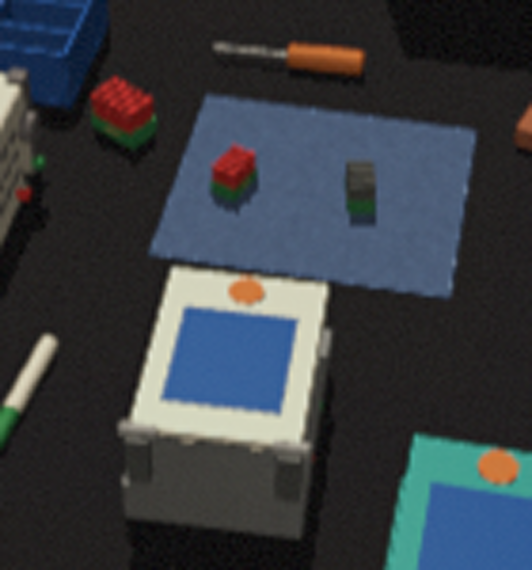

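The crops confirm it: the small red-finned module is on the mat at scene (218,286), the bigger one is off the mat, and the white-lidded fixture has its pad toward the mat. Next, metric positions.

```bash
python3 - <<'E'
import cv2,numpy as np
from h import *
def big(n,box,lohis,name):
    I=cv2.imread(f'pics/{n}0.png');h=cv2.cvtColor(I,cv2.COLOR_BGR2HSV)
    m=0
    for lo,hi in lohis:m=m|cv2.inRange(h,lo,hi)
    M=np.zeros_like(m);x0,y0,x1,y1=box;M[y0:y1,x0:x1]=m[y0:y1,x0:x1];return M
W=[((0,0,150),(180,70,255)),((105,120,40),(125,255,255)),((7,120,120),(18,255,255))]
for n,box in (('scene',(235,145,322,222)),('side',(210,175,272,232))):
    M=cv2.morphologyEx(big(n,box,W,''),cv2.MORPH_OPEN,np.ones((5,5)))
    c=max(cv2.findContours(M,cv2.RETR_EXTERNAL,cv2.CHAIN_APPROX_NONE)[0],key=cv2.contourArea)[:,0]
    p=np.array([plane(n,q,102)[:2] for q in c],np.float32)
    print(n,'lid rect',cv2.minAreaRect(p), 'pts',cv2.boxPoints(cv2.minAreaRect(p)).round(0).tolist())
for n,pad,scr in (('scene',(262,198.3),(279.7,180.4)),('side',(244.4,186.2),(240.4,204.3))):
    a,b=plane(n,pad,102),plane(n,scr,102);v=(b-a)[:2];print(n,'pad',a.round(1),'scr',b.round(1),'dir',np.degrees(np.arctan2(v[1],v[0])),np.hypot(*v))
# module: red top at z=36 
R=[((0,120,60),(7,255,255)),((173,120,60),(180,255,255))]
for n,box in (('scene',(205,272,232,298)),('side',(232,143,252,166))):
    M=big(n,box,R,'')
    pts=np.argwhere(M)[:,::-1].astype(float)
    p=np.array([plane(n,q,34)[:2] for q in pts],np.float32)
    print(n,'mod',len(p),p.mean(0),cv2.minAreaRect(p),cv2.boxPoints(cv2.minAreaRect(p)).round(0).tolist())
# depth points
for n,box in (('scene',(205,272,232,298)),):
    D=np.load(f'pics/{n}0.npy');x0,y0,x1,y1=box
    E=np.linalg.inv(arm.camera_params(n)['extrinsics']);Ki=np.linalg.inv(K(n))
    def back(x0,y0,x1,y1):
        o=[]
        for v in range(y0,y1):
            for u in range(x0,x1):
                d=D[v,u]
                if d>0:o.append((E@np.r_[Ki@[u,v,1]*d,1])[:3])
        return np.array(o)
    P=back(*box);T=P[P[:,2]>28];print('z',np.percentile(P[:,2],[1,50,99]),len(T),T.mean(0),cv2.minAreaRect(T[:,:2].astype(np.float32)))
    P=back(235,145,322,222);T=P[(P[:,2]>92)&(P[:,2]<108)];print(np.median(T[:,2]),T.mean(0),cv2.minAreaRect(T[:,:2].astype(np.float32)))
E
```

```text
scene lid rect ((559.813720703125, 32.13548278808594), (146.5235137939453, 194.82008361816406), 2.739840269088745) pts [[482.0, 126.0], [491.0, -69.0], [638.0, -62.0], [628.0, 133.0]]
side lid rect ((561.7113037109375, 33.71564483642578), (138.98228454589844, 186.79502868652344), 2.6032423973083496) pts [[488.0, 124.0], [497.0, -63.0], [635.0, -56.0], [627.0, 130.0]]
scene pad [563.  -38.5 102. ] scr [560.1  40.3 102. ] dir 92.11553889348089 78.8605771691791
side pad [565.1 -40.1 102. ] scr [561.1  42.2 102. ] dir 92.77860898274459 82.40851432016972
scene mod 183 [ 630.589   -288.88568] ((630.637451171875, -288.2509460449219), (42.143592834472656, 33.28281021118164), 70.73674011230469) [[608.0, -303.0], [639.0, -314.0], [653.0, -274.0], [622.0, -263.0]]
side mod 86 [ 627.99414 -279.2532 ] ((627.9142456054688, -279.4007568359375), (55.76985549926758, 35.81217956542969), 69.2791519165039) [[601.0, -299.0], [635.0, -312.0], [655.0, -260.0], [621.0, -247.0]]
z [-2.71316376  4.34672543 39.57324862] 135 [ 629.11799832 -289.88060119   33.85809682] ((628.2819213867188, -288.6300964355469), (39.5264778137207, 30.092260360717773), 69.51105499267578)
103.05464832518464 [563.62916462  32.2303671  102.89919112] ((559.9121704101562, 39.97882080078125), (154.4331817626953, 200.79347229003906), 2.3491086959838867)
```

```bash
python3 - <<'E'
from h import *
from scipy.spatial.transform import Rotation as R
s=arm.read_state();r=R.from_quat(s['ee_rot']);print(r.as_matrix().round(3),s['joints'].round(3),s['position'].round(1))
M=r.as_matrix();print('yaw x,z',np.degrees(np.arctan2(M[1,0],M[0,0])),np.degrees(np.arctan2(M[1,2],M[0,2])))
E
```

```text
[[-0.343 -0.001 -0.939]
 [ 0.939  0.002 -0.343]
 [ 0.002 -1.     0.   ]] [-0.962  0.385  0.007 -0.    -1.194 -0.259] [ 214.1 -586.7  230.5]
yaw x,z 110.03579939516572 -159.9641898121024
```

```bash
python3 -m creep '[[[416,299,0],[0,0,0.885],1],[[416,299,0],[0,0,0.885],1],[[416,299,0],[0,0,0.885],1],[[416,299,0],[0,0,0.885],1],[[416,299,0],[0,0,0.885],1],[[416,299,0],[0,0,0.885],1],[[416,299,0],[0,0,0.885],1],[[416,299,0],[0,0,0.885],1],[[416,299,0],[0,0,0.885],1],[[416,299,0],[0,0,0.885],1],[[416,299,0],[0,0,0.885],1],[[416,299,0],[0,0,0.885],1]]'
python3 - <<'E'
from h import *
s=arm.read_state();im,d=arm.get_image('wrist');cv2.imwrite('pics/w1.png',im[...,::-1]);np.save('pics/w1T.npy',wristT(s));print(s['clock'],s['position'],s['ee_rot'])
E
```

```text
clock: 1.15
position: [621.4, -293.7, 231.0]
ee_rot: [0.118, 0.697, -0.697, -0.118]
contact_force: [0.1, -1.0, 0.5]
gripper_width: 85.5
1.15 [ 621.44638237 -293.66357598  231.00291401] [ 0.1179015   0.69721832 -0.69711387 -0.11839806]
```

View pics/w1.png

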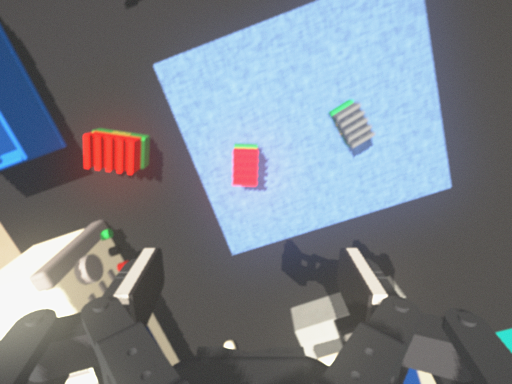

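```bash
python3 - <<'E'
from h import *
T=np.load('pics/w1T.npy');I=cv2.imread('pics/w1.png');h=cv2.cvtColor(I,cv2.COLOR_BGR2HSV)
m=cv2.inRange(h,(0,150,90),(8,255,255))|cv2.inRange(h,(170,150,90),(180,255,255))
m[:, :215]=0;m[:,275:]=0;m[:130]=0;m[200:]=0
p=np.argwhere(m)[:,::-1]
print(len(p),p.min(0),p.max(0),p.mean(0))
q=np.array([plane('wrist',x,36,T)[:2] for x in p],np.float32)
r=cv2.minAreaRect(q);print(r,cv2.boxPoints(r).round(1).tolist())
s=arm.read_state();print(s['position'],s['joint_vel'].round(3))
E
```

```text
726 [234 150] [256 183] [245.13774105 166.27548209]
((627.3931274414062, -290.9754333496094), (39.00971984863281, 25.04076385498047), 69.74297332763672) [[608.9000244140625, -304.8999938964844], [632.4000244140625, -313.6000061035156], [645.9000244140625, -277.0], [622.4000244140625, -268.29998779296875]]
[ 627.3144334  -289.41481375  229.71431597] [-0.053 -0.03  -0.093 -0.01   0.016  0.104]
```

```bash
python3 -m creep '[[[-64,250,-60],[0,0,0.387],-1],[[-64,250,-60],[0,0,0.387],-1],[[-64,250,-60],[0,0,0.387],-1],[[-64,250,-60],[0,0,0.387],-1],[[-64,250,-60],[0,0,0.387],-1],[[-64,250,-60],[0,0,0.387],-1],[[-64,250,-60],[0,0,0.387],-1],[[-64,250,-60],[0,0,0.387],-1],[[-64,250,-60],[0,0,0.387],-1],[[-64,250,-60],[0,0,0.387],-1],[[-64,250,-60],[0,0,0.387],-1],[[-64,250,-60],[0,0,0.387],-1]]'
python3 - <<'E'
from h import *
s=arm.read_state();im,d=arm.get_image('wrist');cv2.imwrite('pics/w2.png',im[...,::-1]);T=wristT(s);np.save('pics/w2T.npy',T)
M=wristT(s)
from scipy.spatial.transform import Rotation as R
Z=R.from_quat(s['ee_rot']).as_matrix()
print(s['clock'],s['position'],s['joint_vel'].round(3),s['gripper_width'],s['contact_force'],np.degrees(np.arctan2(Z[1,2],Z[0,2])),'\n',Z.round(3))
E
```

```text
clock: 2.2
position: [556.6, -46.4, 171.4]
ee_rot: [-0.017, 0.707, -0.707, 0.018]
contact_force: [0.4, 0.1, -0.3]
gripper_width: 0.3
2.2 [556.5765496  -46.40191434 171.43610325] [ 0.002  0.001 -0.004 -0.001  0.002 -0.001] 0.3433795800000578 [ 0.41850845  0.0500533  -0.26215785] -87.18427439962444 
 [[-0.999  0.     0.049]
 [-0.049  0.    -0.999]
 [-0.    -1.    -0.   ]]
```

View pics/w2.png

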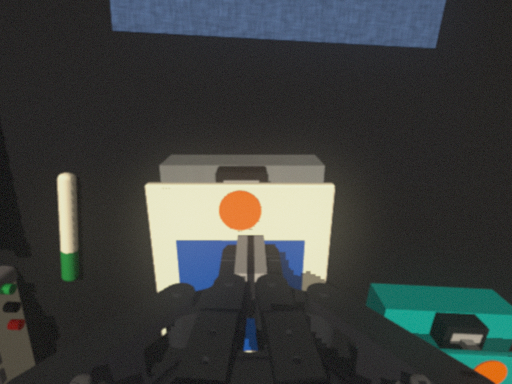

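```bash
python3 - <<'E'
from h import *
T=np.load('pics/w2T.npy');I=cv2.imread('pics/w2.png');h=cv2.cvtColor(I,cv2.COLOR_BGR2HSV)
m=cv2.inRange(h,(3,150,120),(18,255,255));N,l,st,c=cv2.connectedComponentsWithStats(m)
for i in range(1,N):
    if st[i,4]>200:
        q=np.array([plane('wrist',x[::-1],102,T)[:2] for x in np.argwhere(l==i)],np.float32)
        print(st[i],c[i],q.mean(0),q.min(0),q.max(0))
for n in [(147,184),(334,184)]:print(plane('wrist',n,102,T).round(1))
w=cv2.inRange(h,(15,10,120),(45,140,255));w[:,:130]=0;w[:,350:]=0
for v in (195,240,280):
    u=np.where(w[v])[0];print(v,u.min(),u.max(),plane('wrist',(u.min(),v),102,T).round(1),plane('wrist',(u.max(),v),102,T).round(1))
e=[(u,np.where(w[:,u])[0].min()) for u in (160,200,280,320)];print([(x,plane('wrist',x,102,T)[:2].round(1)) for x in e])
E
```

```text
[ 220  191   41   39 1258] [239.73767886 209.97535771] [562.7779   -40.251053] [547.4478   -55.553963] [577.6591   -24.504988]Traceback (most recent call last):
  File "<stdin>", line 6, in <module>
  File "h.py", line 9, in plane
    o,d=ray(n,uv,Twc); return o+d*(z-o[2])/d[2]
        ~~~^^^^^^^^^^
  File "h.py", line 6, in ray
    d=E[:3,:3]@(np.linalg.inv(K(n))@np.array([uv[0],uv[1],1.]))
                              ~^^^
  File "h.py", line 3, in K
    def K(n): return arm.camera_params(n)['camera_matrix']
                     ~~~~~~~~~~~~~~~~~^^^
ValueError: time passes only in moves, steps and waits
```

```bash
sed -i 's/^def K/P={n:arm.camera_params(n) for n in ("scene","side","wrist")}\ndef K/; s/arm.camera_params(n)\[.camera_matrix.\]/P[n]["camera_matrix"]/; s/p=arm.camera_params(n)/p=P[n]/; s/arm.camera_params(.wrist.)/P["wrist"]/' h.py; cat h.py|head -12; python3 - <<'E'
from h import *
T=np.load('pics/w2T.npy');I=cv2.imread('pics/w2.png');h=cv2.cvtColor(I,cv2.COLOR_BGR2HSV)
w=cv2.inRange(h,(15,10,120),(45,140,255));w[:,:130]=0;w[:,350:]=0
for v in (195,240,280):
    u=np.where(w[v])[0];print(v,u.min(),u.max(),plane('wrist',(u.min(),v),102,T).round(1),plane('wrist',(u.max(),v),102,T).round(1))
e=[(u,np.where(w[:,u])[0].min()) for u in (160,200,280,320)];print([(x,plane('wrist',x,102,T)[:2].round(1)) for x in e])
E
```

```text
import cv2,numpy as np
from bench import arm
P={n:arm.camera_params(n) for n in ("scene","side","wrist")}
def K(n): return P[n]["camera_matrix"]
def ray(n,uv,Twc=None):
    p=P[n]; E=np.linalg.inv(p['extrinsics']) if Twc is None else Twc
    d=E[:3,:3]@(np.linalg.inv(K(n))@np.array([uv[0],uv[1],1.]))
    return E[:3,3],d
def plane(n,uv,z,Twc=None):
    o,d=ray(n,uv,Twc); return o+d*(z-o[2])/d[2]
def wristT(s):
    from scipy.spatial.transform import Rotation as R
195 145 334 [633.1 -48.9 102. ] [493.7 -55.6 102. ]
240 151 329 [630.7 -11.8 102. ] [492.6 -18.5 102. ]
280 155 325 [629.5  24.7 102. ] [491.1  18.  102. ]
[((160, np.int64(166)), array([621. , -71.6])), ((200, np.int64(165)), array([592.4, -73.7])), ((280, np.int64(165)), array([535.4, -76.4])), ((320, np.int64(165)), array([506.8, -77.8]))]
```

```bash
python3 -m creep '[[[6,6,-30],[0,0,0],-1],[[6,6,-58],[0,0,0],-1],[[6,6,-60],[0,0,0],-1],[[6,6,-60],[0,0,0],-1],[[6,6,-60],[0,0,0],-1]]'
python3 -m creep '[[[0,0,-2],[0,0,0],-1],[[0,0,-4],[0,0,0],-1],[[0,0,-6],[0,0,0],-1],[[0,0,-8],[0,0,0],-1],[[0,0,-9],[0,0,0],-1],[[0,0,-10],[0,0,0],-1]]'
```

```text
clock: 2.67
position: [563.1, -39.8, 112.4]
ee_rot: [0.017, -0.707, 0.707, -0.018]
contact_force: [0.8, 0.9, 0.9]
gripper_width: 0.2
clock: 3.17
position: [562.3, -39.3, 101.8]
ee_rot: [0.018, -0.707, 0.707, -0.018]
contact_force: [-0.4, 0.6, 3.5]
gripper_width: 0.3
```

```bash
python3 -m creep '[[[0,0,-1],[0,0,0],-1],[[0,0,-2],[0,0,0],-1],[[0,0,-3],[0,0,0],-1]]'
python3 -m creep '[[[0,0,-1],[0,0,0],-1],[[0,0,-2],[0,0,0],-1]]'
python3 -m creep '[[[0,0,-1],[0,0,0],-1],[[0,0,-1],[0,0,0],-1]]'
```

```text
clock: 3.42
position: [562.3, -39.3, 98.6]
ee_rot: [0.018, -0.707, 0.707, -0.018]
contact_force: [-1.0, -0.9, 3.9]
gripper_width: -0.2
clock: 3.58
position: [562.3, -39.3, 96.4]
ee_rot: [0.018, -0.707, 0.707, -0.018]
contact_force: [-1.1, -0.0, 4.4]
gripper_width: 0.4
clock: 3.75
position: [562.3, -39.3, 95.2]
ee_rot: [0.018, -0.707, 0.707, -0.018]
contact_force: [-1.2, -0.8, 4.3]
gripper_width: -0.1
```

```bash

python3 -m creep '[[[0,0,-1],[0,0,0],-1]]'|grep -E 'pos|force'
python3 -m creep '[[[0,0,-1],[0,0,0],-1]]'|grep -E 'pos|force'
python3 -m creep '[[[0,0,-1],[0,0,0],-1]]'|grep -E 'pos|force'
```

```text
position: [562.3, -39.3, 94.4]
contact_force: [-1.7, 0.3, 3.7]
position: [562.3, -39.3, 93.3]
contact_force: [-1.3, -0.5, 4.1]
position: [562.3, -39.3, 92.3]
contact_force: [-1.7, 0.2, 5.1]
```

```bash

python3 -m creep '[[[0,0,-0.7],[0,0,0],-1]]'|grep -E 'pos|force'
python3 -m creep '[[[0,0,-0.7],[0,0,0],-1]]'|grep -E 'pos|force'
```

```text
position: [562.3, -39.2, 91.5]
contact_force: [-0.4, 0.5, 5.0]
position: [562.3, -39.2, 90.8]
contact_force: [-0.3, 0.3, 4.1]
```

```bash

python3 -m creep '[[[0,0,-0.7],[0,0,0],-1]]'|grep -E 'pos|force'
python3 -m creep '[[[0,0,-0.7],[0,0,0],-1]]'|grep -E 'pos|force'
python3 -m creep '[[[0,0,-0.7],[0,0,0],-1]]'|grep -E 'pos|force'
```

```text
position: [562.3, -39.2, 90.1]
contact_force: [-1.3, 0.7, 4.7]
position: [562.3, -39.2, 89.4]
contact_force: [-1.9, 1.7, 4.8]
position: [562.3, -39.1, 88.8]
contact_force: [-0.8, 1.3, 4.1]
```

```bash

python3 -m creep '[[[0,0,-0.7],[0,0,0],-1]]'|grep -E 'pos|force'
python3 -m creep '[[[0,0,-0.7],[0,0,0],-1]]'|grep -E 'pos|force'
```

```text
position: [562.3, -39.1, 88.1]
contact_force: [-1.8, 1.2, 4.4]
position: [562.3, -39.1, 87.4]
contact_force: [-1.2, 1.8, 5.4]
```

```bash

python3 -m creep '[[[0,0,-0.7],[0,0,0],-1]]'|grep -E 'pos|force'
python3 -m creep '[[[0,0,-0.7],[0,0,0],-1]]'|grep -E 'pos|force'
```

```text
position: [562.3, -39.1, 86.7]
contact_force: [-2.0, 2.8, 5.1]
position: [562.3, -39.0, 86.1]
contact_force: [-2.6, 2.5, 7.7]
```

```bash

python3 -m creep '[[[0,0,-0.3],[0,0,0],-1]]'|grep -E 'pos|force'
```

```text
position: [562.3, -39.0, 85.8]
contact_force: [-2.7, 3.1, 6.1]
```

```bash

python3 -m creep '[[[0,0,-0.2],[0,0,0],-1]]'|grep -E 'pos|force'
```

```text
position: [562.3, -39.0, 85.7]
contact_force: [-1.7, 3.7, 4.9]
```

```bash

python3 -m creep '[[[0,0,-0.5],[0,0,0],-1]]'|grep -E 'pos|force'
python3 -m creep '[[[0,0,-0.4],[0,0,0],-1]]'|grep -E 'pos|force'
```

```text
position: [562.3, -39.0, 85.2]
contact_force: [-1.6, 3.2, 5.0]
position: [562.3, -39.0, 84.8]
contact_force: [-1.0, 2.7, 5.2]
```

```bash

python3 -m creep '[[[0,0,-0.5],[0,0,0],-1]]'|grep -E 'pos|force'
```

```text
position: [562.3, -38.9, 84.3]
contact_force: [-2.2, 3.2, 6.3]
```

```bash

python3 -m creep '[[[0,0,-0.5],[0,0,0],-1]]'|grep -E 'pos|force'
```

```text
position: [562.3, -38.9, 83.8]
contact_force: [-1.7, 2.9, 4.6]
```

```bash

python3 -m creep '[[[0,0,-0.5],[0,0,0],-1]]'|grep -E 'pos|force'
```

```text
position: [562.3, -38.9, 83.3]
contact_force: [-1.7, 2.9, 5.8]
```

```bash

python3 -m creep '[[[0,0,-0.5],[0,0,0],-1]]'|grep -E 'pos|force'
```

```text
position: [562.3, -38.9, 82.8]
contact_force: [-2.5, 3.0, 4.9]
```

```bash

python3 -m creep '[[[0,0,-0.5],[0,0,0],-1]]'|grep -E 'pos|force'
```

```text
position: [562.4, -38.9, 82.3]
contact_force: [-1.1, 2.3, 5.5]
```

```bash

python3 -m creep '[[[0,0,-0.5],[0,0,0],-1]]'|grep -E 'pos|force'
```

```text
position: [562.4, -38.9, 81.8]
contact_force: [-2.5, 3.1, 6.0]
```

```bash

python3 -m creep '[[[0,0,-0.5],[0,0,0],-1]]'|grep -E 'pos|force'
```

```text
position: [562.4, -38.9, 81.3]
contact_force: [-2.0, 3.2, 5.8]
```

```bash

python3 -m creep '[[[0,0,-0.5],[0,0,0],-1]]'|grep -E 'pos|force'
```

```text
position: [562.4, -38.9, 80.8]
contact_force: [-1.6, 3.5, 5.9]
```

```bash

python3 -m creep '[[[0,0,-0.5],[0,0,0],-1]]'|grep -E 'pos|force'
```

```text
position: [562.4, -38.9, 80.4]
contact_force: [-2.0, 2.9, 7.5]
```

```bash

python3 -m creep '[[[0,0,-0.5],[0,0,0],-1]]'|grep -E 'pos|force'
```

```text
position: [562.5, -38.8, 80.1]
contact_force: [-3.4, 3.9, 7.4]
```

```bash

python3 -m creep '[[[0,0,-0.5],[0,0,0],-1]]'|grep -E 'pos|force'
```

```text
position: [562.5, -38.8, 79.8]
contact_force: [-3.3, 4.4, 10.1]
```

```bash

python3 -m creep '[[[0,0,-0.3],[0,0,0],-1]]'|grep -E 'pos|force'
```

```text
position: [562.5, -38.8, 79.7]
contact_force: [-4.5, 3.3, 10.2]
```

The stop is at z ≈ 79.8. Releasing: up and away on the latch side.

```bash

python3 -m creep '[[[0,-2,30],[0,0,0],-1],[[0,-30,58],[0,0,0],-1],[[0,-60,86],[0,0,0],-1],[[0,-90,114],[0,0,0],-1],[[0,-120,140],[0,0,0],-1],[[0,-120,140],[0,0,0],-1]]'
python3 - <<'E'
from h import *
im,d=arm.get_image('side');cv2.imwrite('pics/s3.png',im[100:300,150:350,::-1].repeat(3,0).repeat(3,1)[:600])
E
```

```text
clock: 6.58
position: [564.8, -164.1, 224.3]
ee_rot: [0.013, -0.706, 0.708, -0.02]
contact_force: [0.8, 0.6, 0.7]
gripper_width: -0.1
```

View pics/s3.png

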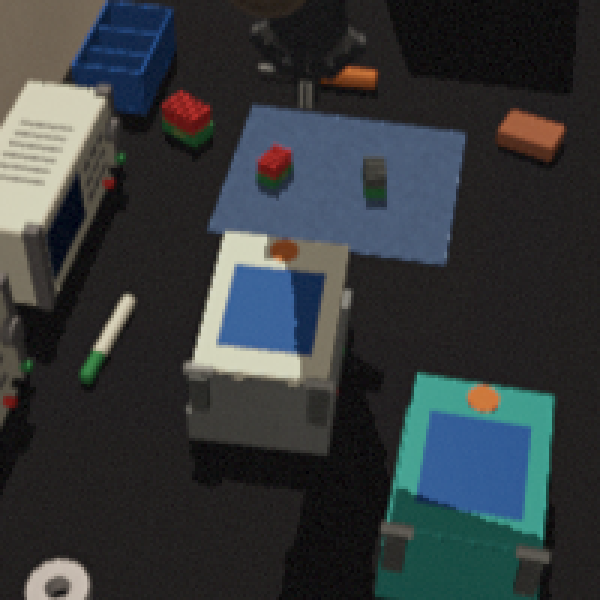

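```bash

python3 -m creep '[[[63,-125,-10],[0,0,-0.39],0.6],[[63,-125,-10],[0,0,-0.39],0.6],[[63,-125,-10],[0,0,-0.39],0.6],[[63,-125,-10],[0,0,-0.39],0.6],[[63,-125,-10],[0,0,-0.39],0.6],[[63,-125,-10],[0,0,-0.39],0.6],[[63,-125,-10],[0,0,-0.39],0.6],[[63,-125,-10],[0,0,-0.39],0.6],[[63,-125,-10],[0,0,-0.39],0.6],[[63,-125,-10],[0,0,-0.39],0.6]]'
python3 - <<'E'
from h import *
s=arm.read_state();im,d=arm.get_image('wrist');cv2.imwrite('pics/w4.png',im[...,::-1]);T=wristT(s);np.save('pics/w4T.npy',T)
im2,d=arm.get_image('side');cv2.imwrite('pics/s4.png',im2[100:300,150:350,::-1].repeat(3,0).repeat(3,1)[:600])
from scipy.spatial.transform import Rotation as R
Z=R.from_quat(s['ee_rot']).as_matrix();print(s['clock'],s['position'],s['joint_vel'].round(3),s['gripper_width'],np.degrees(np.arctan2(Z[1,2],Z[0,2])))
I=im[...,::-1].copy();h=cv2.cvtColor(I,cv2.COLOR_BGR2HSV)
m=cv2.inRange(h,(0,150,90),(8,255,255))|cv2.inRange(h,(170,150,90),(180,255,255))
N,l,st,c=cv2.connectedComponentsWithStats(m)
for i in range(1,N):
    if st[i,4]>150:
        q=np.array([plane('wrist',x[::-1],36,T)[:2] for x in np.argwhere(l==i)],np.float32);r=cv2.minAreaRect(q)
        print(st[i],r,cv2.boxPoints(r).round(1).tolist())
E
```

```text
clock: 7.47
position: [625.2, -283.3, 209.4]
ee_rot: [0.119, 0.697, -0.697, -0.119]
contact_force: [-0.5, 0.3, 0.8]
gripper_width: 68.3
7.4667 [ 625.1940397  -283.26507622  209.44950772] [-0.003  0.001  0.007 -0.001 -0.002  0.001] 68.26873694841179 -109.34208975169504
[  70  123   64   47 2470] ((762.7525024414062, -356.3297424316406), (44.090293884277344, 64.85546875), 62.45084762573242) [[723.7999877929688, -360.8999938964844], [781.2999877929688, -390.8999938964844], [801.7000122070312, -351.79998779296875], [744.2000122070312, -321.79998779296875]]
[234 142  25  38 896] ((625.9415283203125, -291.5670471191406), (40.43694305419922, 25.546249389648438), 69.6380386352539) [[606.9000244140625, -306.1000061035156], [630.9000244140625, -315.0], [645.0, -277.1000061035156], [621.0, -268.20001220703125]]
```

View pics/w4.png

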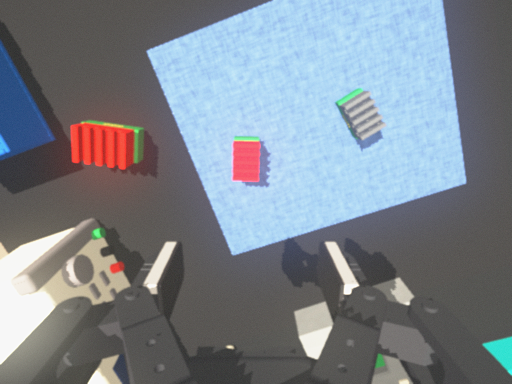

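View pics/s4.png

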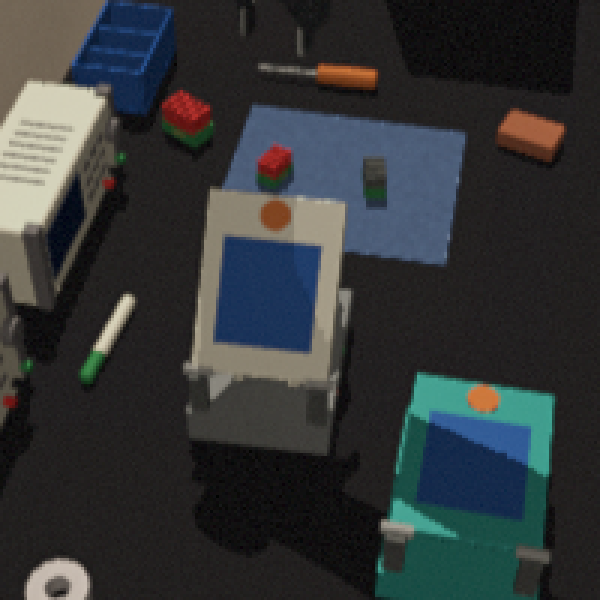

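```bash

python3 -m creep '[[[1.5,-8,-40],[0,0,-0.02],0.6],[[1.5,-8,-80],[0,0,-0.02],0.6],[[1.5,-8,-120],[0,0,-0.02],0.6],[[1.5,-8,-150],[0,0,-0.02],0.6],[[1.5,-8,-150],[0,0,-0.02],0.6],[[1.5,-8,-150],[0,0,-0.02],0.6]]'
python3 - <<'E'
from h import *
s=arm.read_state();im,d=arm.get_image('wrist');cv2.imwrite('pics/w5.png',im[...,::-1]);T=wristT(s);np.save('pics/w5T.npy',T)
from scipy.spatial.transform import Rotation as R
M=R.from_quat(s['ee_rot']).as_matrix();print(s['clock'],s['position'],s['joint_vel'].round(3),s['gripper_width'],np.degrees(np.arctan2(M[1,2],M[0,2])))
I=im[...,::-1].copy();h=cv2.cvtColor(I,cv2.COLOR_BGR2HSV)
m=cv2.inRange(h,(0,150,90),(8,255,255))|cv2.inRange(h,(170,150,90),(180,255,255))
N,l,st,c=cv2.connectedComponentsWithStats(m)
for i in range(1,N):
    if st[i,4]>150:
        q=np.array([plane('wrist',x[::-1],36,T)[:2] for x in np.argwhere(l==i)],np.float32);r=cv2.minAreaRect(q)
        print(st[i],r,cv2.boxPoints(r).round(1).tolist())
E
```

```text
clock: 8.07
position: [626.0, -292.2, 57.7]
ee_rot: [-0.125, -0.696, 0.696, 0.127]
contact_force: [0.8, -0.3, 1.6]
gripper_width: 68.3
8.0667 [ 626.04295576 -292.16799096   57.72482739] [ 0.    -0.057  0.072  0.026  0.003 -0.   ] 68.27355777330646 -110.53309270941614
[   0  175   57   81 3882] ((743.4559936523438, -346.024658203125), (54.06324005126953, 32.24746322631836), 54.82293701171875) [[714.7000122070312, -358.79998779296875], [741.0999755859375, -377.3999938964844], [772.2000122070312, -333.20001220703125], [745.7999877929688, -314.6000061035156]]
[ 224  195   48   72 3229] ((626.0496215820312, -292.83673095703125), (46.87839126586914, 27.800325393676758), 69.09103393554688) [[604.7000122070312, -309.79998779296875], [630.7000122070312, -319.70001220703125], [647.4000244140625, -275.8999938964844], [621.4000244140625, -266.0]]
```

View pics/w5.png

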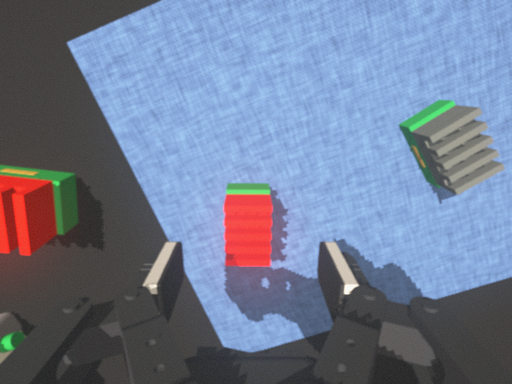

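```bash

python3 -m creep '[[[0,0,-20],[0,0,0],0.6],[[0,0,-35],[0,0,0],0.6],[[0,0,-41],[0,0,0],0.6],[[0,0,-41],[0,0,0],0.6],[[0,0,-41],[0,0,0],0.6]]'
```

```text
clock: 8.53
position: [628.2, -292.7, 20.2]
ee_rot: [-0.127, -0.696, 0.696, 0.125]
contact_force: [0.1, 0.0, 0.4]
gripper_width: 68.3
```

```bash

python3 -m creep '[[[-1,0,-4],[0,0,0],0.6],[[-1,0,-4],[0,0,0],0.6],[[-1,0,-4],[0,0,0],0.6]]'
python3 -m creep '[[[0,0,0],[0,0,0],-1],[[0,0,0],[0,0,0],-1],[[0,0,0],[0,0,0],-1],[[0,0,0],[0,0,0],-1],[[0,0,0],[0,0,0],-1],[[0,0,0],[0,0,0],-1],[[0,0,0],[0,0,0],-1],[[0,0,0],[0,0,0],-1]]'
```

```text
clock: 8.78
position: [626.0, -292.4, 14.7]
ee_rot: [-0.127, -0.696, 0.696, 0.126]
contact_force: [-0.2, -0.3, -0.4]
gripper_width: 68.2
clock: 9.45
position: [626.2, -292.4, 14.3]
ee_rot: [-0.126, -0.696, 0.696, 0.126]
contact_force: [-0.2, 0.5, 3.0]
gripper_width: 26.8
```

```bash

python3 -m creep '[[[0,0,5],[0,0,0],-1],[[0,0,15],[0,0,0],-1],[[0,0,40],[0,0,0],-1],[[0,0,75],[0,0,0],-1],[[0,0,110],[0,0,0],-1],[[0,0,130],[0,0,0],-1],[[0,0,130],[0,0,0],-1],[[0,0,130],[0,0,0],-1],[[0,0,130],[0,0,0],-1]]'
python3 - <<'E'
from h import *
s=arm.read_state();im,d=arm.get_image('wrist');cv2.imwrite('pics/w6.png',im[...,::-1]);T=wristT(s);np.save('pics/w6T.npy',T);print(s['position'],s['joint_vel'].round(3))
im2,d=arm.get_image('side');cv2.imwrite('pics/s6.png',im2[50:250,150:350,::-1].repeat(3,0).repeat(3,1)[:600])
E
```

```text
clock: 10.2
position: [624.7, -291.9, 142.9]
ee_rot: [0.126, 0.696, -0.695, -0.127]
contact_force: [-0.5, 0.3, -2.2]
gripper_width: 26.8
[ 624.71482608 -291.89747477  142.92091606] [-0.     0.024 -0.016  0.002  0.001  0.   ]
```

View pics/w6.png

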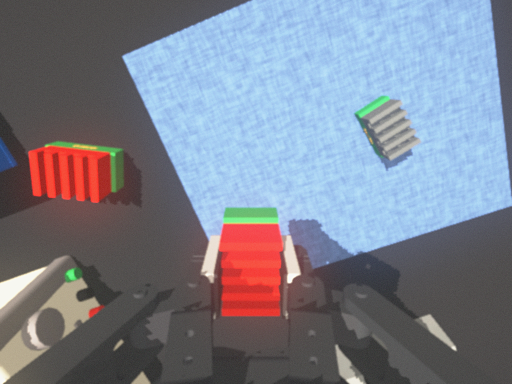

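View pics/s6.png

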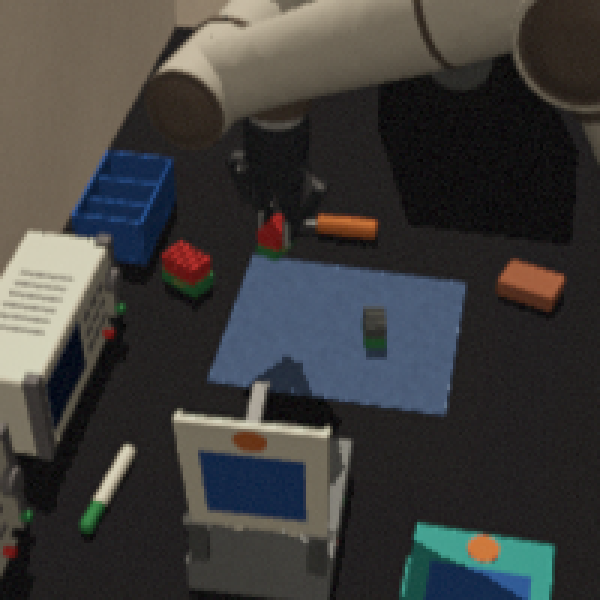

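```bash
python3 - <<'E'
from h import *
I=cv2.imread('pics/w6.png');c=cv2.resize(I[195:325,195:305],None,fx=4.5,fy=4.5,interpolation=cv2.INTER_CUBIC);cv2.imwrite('pics/c6.png',c)
Tt=P['wrist']['T_tool_cam']
def py(uv,y):
    d=Tt[:3,:3]@(np.linalg.inv(K('wrist'))@np.array([uv[0],uv[1],1.]));o=Tt[:3,3];return o+d*(y-o[1])/d[1]
print(I[200:325:1,250].tolist()[:0])
col=I[195:325,250].astype(int)
for i,x in enumerate(col):
    if i%3==0: print(195+i,x,end=' ')
print()
for y in(12.5,-21.5):
    for v in (207.5,223,236,316):print(y,v,py((250,v),y).round(1))
E
```

```text
[]
195 [241 207 171] 198 [238 198 166] 201 [240 202 168] 204 [239 199 169] 207 [200 201 141] 210 [117 190 106] 213 [114 191 109] 216 [115 192 113] 219 [144 244 128] 222 [138 243 166] 225 [ 83  75 247] 228 [ 82  75 246] 231 [ 80  73 246] 234 [ 76  70 247] 237 [ 77  71 246] 240 [ 77  73 246] 243 [ 74  81 247] 246 [ 75  85 247] 249 [ 71  84 247] 252 [ 66  67 247] 255 [ 62  64 246] 258 [ 60  63 247] 261 [ 66  79 247] 264 [ 65  80 247] 267 [ 60  73 247] 270 [ 55  61 246] 273 [ 61  66 246] 276 [ 51  65 247] 279 [ 63  80 247] 282 [ 64  79 247] 285 [ 51  57 240] 288 [ 46  47 203] 291 [ 46  52 204] 294 [ 50  56 235] 297 [ 45  52 234] 300 [ 49  54 223] 303 [ 43  47 196] 306 [ 43  46 195] 309 [ 48  55 227] 312 [ 49  58 234] 315 [ 56  61 220] 318 [ 80  79 103] 321 [ 83  86 106] 324 [75 77 97] 
12.5 207.5 [ 1.  12.5 20.1]
12.5 223 [ 0.9 12.5 10.7]
12.5 236 [ 0.9 12.5  2.7]
12.5 316 [  0.9  12.5 -52.9]
-21.5 207.5 [  1.  -21.5  33.9]
-21.5 223 [  1.  -21.5  26.7]
-21.5 236 [  1.  -21.5  20.4]
-21.5 316 [  0.9 -21.5 -23. ]
```

View pics/c6.png

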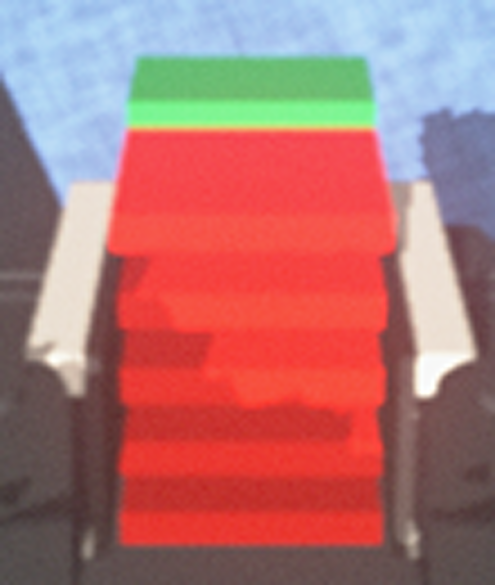

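```bash

python3 -m creep '[[[-63,307,47],[0,0,0.403],-1],[[-63,307,47],[0,0,0.403],-1],[[-63,307,47],[0,0,0.403],-1],[[-63,307,47],[0,0,0.403],-1],[[-63,307,47],[0,0,0.403],-1],[[-63,307,47],[0,0,0.403],-1],[[-63,307,47],[0,0,0.403],-1],[[-63,307,47],[0,0,0.403],-1],[[-63,307,47],[0,0,0.403],-1],[[-63,307,47],[0,0,0.403],-1],[[-63,307,47],[0,0,0.403],-1],[[-63,307,47],[0,0,0.403],-1]]'
python3 - <<'E'
from h import *
s=arm.read_state();im,d=arm.get_image('wrist');cv2.imwrite('pics/w7.png',im[...,::-1]);T=wristT(s);np.save('pics/w7T.npy',T)
from scipy.spatial.transform import Rotation as R
M=R.from_quat(s['ee_rot']).as_matrix();print(s['position'],s['joint_vel'].round(3),np.degrees(np.arctan2(M[1,2],M[0,2])),M.round(3))
np.save('pics/w7s.npy',np.r_[s['position'],s['ee_rot']])
im2,d=arm.get_image('side');cv2.imwrite('pics/s7.png',im2[50:250,150:350,::-1].repeat(3,0).repeat(3,1)[:600])
E
```

```text
clock: 11.3
position: [562.4, 13.8, 189.8]
ee_rot: [0.016, -0.707, 0.707, -0.014]
contact_force: [-0.4, -0.4, -0.4]
gripper_width: 26.8
[562.42914956  13.77530941 189.83569608] [-0.012 -0.     0.005 -0.001  0.002  0.   ] -87.55016930370508 [[-0.999 -0.002  0.043]
 [-0.043 -0.001 -0.999]
 [ 0.002 -1.     0.001]]
```

View pics/w7.png

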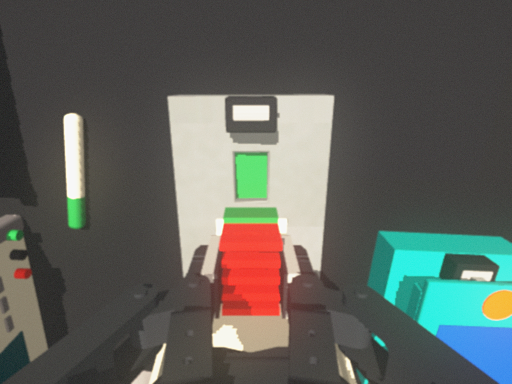

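View pics/s7.png

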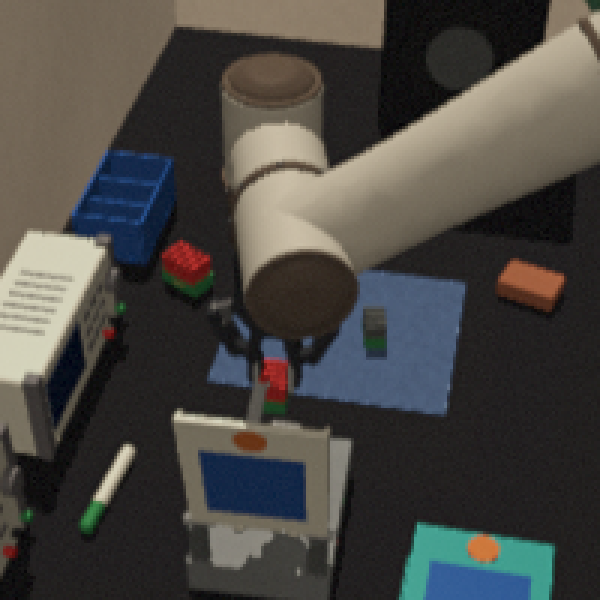

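```bash
python3 - <<'E'
from h import *
I=cv2.imread('pics/w7.png');cv2.imwrite('pics/c7.png',cv2.resize(I[85:235,200:305],None,fx=4,fy=4,interpolation=cv2.INTER_CUBIC))
h=cv2.cvtColor(I,cv2.COLOR_BGR2HSV);m=cv2.inRange(h,(45,120,80),(80,255,255));m[:145]=0;m[204:]=0;m[:,:225]=0;m[:,:225]=0;m[:,280:]=0
p=np.argwhere(m)[:,::-1];print('green',p.min(0),p.max(0))
Tt=P['wrist']['T_tool_cam']
def py(uv,y):
    d=Tt[:3,:3]@(np.linalg.inv(K('wrist'))@np.array([uv[0],uv[1],1.]));o=Tt[:3,3];return (o+d*(y-o[1])/d[1])[[0,2]]
q=np.array([py(x,189.8-33) for x in p],np.float32);print(cv2.minAreaRect(q),q.min(0),q.max(0))
g=h[...,2];print(I[148:206,252].mean(1).round().tolist());print(I[176,228:278].tolist())
E
```

```text
green [236 154] [266 196]
((2.1664905548095703, -4.236295700073242), (44.555118560791016, 30.545141220092773), 89.94747924804688) [-13.10756 -26.5273 ] [17.443392 18.053144]
[214.0, 214.0, 203.0, 165.0, 130.0, 108.0, 101.0, 120.0, 143.0, 147.0, 149.0, 149.0, 146.0, 148.0, 146.0, 147.0, 147.0, 147.0, 145.0, 146.0, 146.0, 149.0, 146.0, 147.0, 146.0, 149.0, 148.0, 146.0, 149.0, 146.0, 146.0, 148.0, 148.0, 149.0, 150.0, 146.0, 149.0, 149.0, 145.0, 147.0, 150.0, 145.0, 148.0, 147.0, 149.0, 149.0, 147.0, 149.0, 147.0, 156.0, 163.0, 158.0, 172.0, 203.0, 216.0, 212.0, 213.0, 212.0]
[[202, 217, 220], [203, 218, 222], [201, 218, 221], [202, 218, 221], [194, 211, 216], [172, 188, 193], [143, 161, 159], [107, 144, 115], [97, 181, 85], [114, 226, 95], [121, 229, 100], [120, 230, 98], [119, 228, 97], [116, 227, 97], [115, 227, 93], [120, 229, 99], [119, 229, 99], [121, 228, 100], [119, 228, 97], [116, 228, 95], [121, 229, 99], [117, 228, 96], [119, 228, 99], [119, 228, 97], [120, 230, 97], [117, 228, 97], [118, 228, 97], [117, 229, 97], [118, 228, 97], [120, 228, 97], [117, 228, 95], [119, 228, 100], [121, 229, 100], [118, 228, 95], [118, 228, 98], [118, 228, 97], [118, 228, 95], [119, 227, 99], [125, 217, 117], [147, 190, 159], [174, 191, 193], [185, 202, 206], [195, 214, 219], [204, 219, 222], [200, 216, 220], [200, 216, 221], [199, 216, 220], [200, 217, 221], [198, 216, 220], [199, 216, 219]]
```

View pics/c7.png

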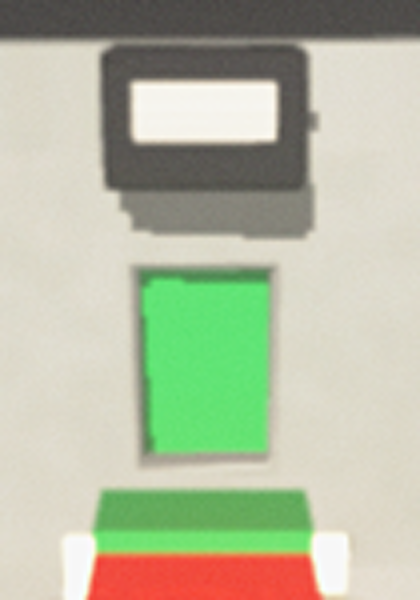

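```bash
python3 - <<'E'
from h import *
Tt=P['wrist']['T_tool_cam']
def py(uv,y):
    d=Tt[:3,:3]@(np.linalg.inv(K('wrist'))@np.array([uv[0],uv[1],1.]));o=Tt[:3,3];return (o+d*(y-o[1])/d[1])[[0,2]].round(1)
y=189.8-45
print(py((233.3,176),y),py((268.5,176),y),py((251,151.3),y),py((251,200.7),y))
# tower centre check & base edges (z=45) rows
print('base L/R',py((172,150),y),py((331,150),y),'tower top z68',py((226,98),121.8),py((277,98),121.8))
I=cv2.imread('pics/w7.png');h=cv2.cvtColor(I,cv2.COLOR_BGR2HSV)
# module: front bottom edge and sides in w7
print(I[200:226,250].tolist())
r=cv2.inRange(h,(0,150,90),(8,255,255))|cv2.inRange(h,(170,150,90),(180,255,255))
for v in (248,262,300,312):u=np.where(r[v,180:320])[0]+180;print(v,u.min(),u.max(),py((u.min(),v),-21.5),py((u.max()+1,v),-21.5))
gr=cv2.inRange(h,(45,120,80),(80,255,255))
for v in (210,214):u=np.where(gr[v,180:320])[0]+180;print(v,u.min(),u.max(),py((u.min(),v),12.5),py((u.max()+1,v),12.5))
E
```

```text
[-15.2  -1.3] [19.3 -1.3] [ 2.2 23.3] [  2.2 -27.2]
base L/R [-73.1  24.6] [78.4 24.4] tower top z68 [-18.6  72.9] [23.7 72.9]
[[157, 174, 182], [183, 200, 207], [203, 220, 225], [199, 216, 221], [199, 216, 221], [197, 215, 222], [188, 215, 213], [146, 192, 160], [101, 175, 107], [91, 172, 97], [86, 169, 95], [95, 174, 103], [93, 172, 102], [91, 171, 103], [92, 171, 103], [92, 170, 101], [88, 171, 100], [98, 192, 107], [114, 224, 116], [111, 227, 111], [114, 228, 117], [114, 227, 116], [104, 216, 144], [88, 159, 212], [67, 95, 242], [62, 76, 243]]
248 219 282 [-12.6  13.9] [16.1 13.9]
262 221 280 [-11.9   6.7] [15.4  6.6]
300 221 280 [-12.6 -14.2] [ 16.1 -14.2]
312 222 279 [-12.3 -21.2] [ 15.8 -21.2]
210 237 274 [-5.9 18.1] [15. 18.]
214 226 262 [-12.   15.7] [ 8.4 15.7]
```

```bash

python3 -m creep '[[[-0.6,-0.7,-35],[0,0,0],-1],[[-0.6,-0.7,-70],[0,0,0],-1],[[-0.6,-0.7,-100],[0,0,0],-1],[[-0.6,-0.7,-118],[0,0,0],-1],[[-0.6,-0.7,-122],[0,0,0],-1],[[-0.6,-0.7,-122],[0,0,0],-1],[[-0.6,-0.7,-122],[0,0,0],-1],[[-0.6,-0.7,-122],[0,0,0],-1]]'
python3 - <<'E'
from h import *
s=arm.read_state();im,d=arm.get_image('wrist');cv2.imwrite('pics/w8.png',cv2.resize(im[150:300,180:330,::-1],None,fx=4,fy=4,interpolation=cv2.INTER_CUBIC));cv2.imwrite('pics/w8f.png',im[...,::-1])
print(s['position'],s['joint_vel'].round(3),s['contact_force'])
E
```

```text
clock: 12.07
position: [563.6, 14.0, 70.5]
ee_rot: [-0.014, 0.707, -0.707, 0.017]
contact_force: [0.0, -0.5, -0.5]
gripper_width: 26.8
[563.55079304  13.99575008  70.51089626] [ 0.005 -0.01  -0.003 -0.003  0.003  0.001] [ 0.03729273 -0.51257564 -0.49139666]
```

View pics/w8.png

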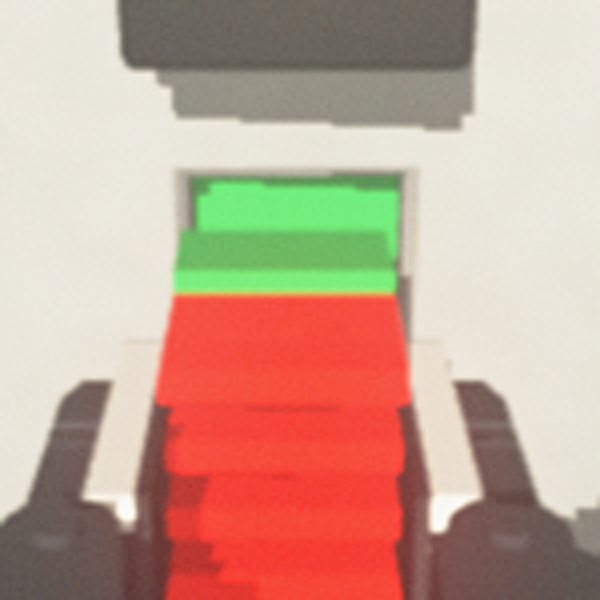

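```bash
python3 - <<'E'
from h import *
Tt=P['wrist']['T_tool_cam']
def py(uv,y):
    uv=(180+uv[0]/4-.375,150+uv[1]/4-.375)
    d=Tt[:3,:3]@(np.linalg.inv(K('wrist'))@np.array([uv[0],uv[1],1.]));o=Tt[:3,3];return (o+d*(y-o[1])/d[1])[[0,2]].round(1)
print('rim',py((177,172),25.5),py((417,172),25.5),py((414,270),25.5),'mod bottom',py((182,231),12.5),py((387,231),12.5),'mod top',py((156,403),-21.5),py((411,403),-21.5))
s=arm.read_state();print(s['position'])
E
```

```text
rim [-14.   23.6] [21.1 23.6] [21.1  8. ] mod bottom [-12.3  19.6] [15.7 19.6] mod top [-12.8  12.7] [15.8 12.6]
[563.41789832  14.10349291  70.57345995]
```

```bash

python3 -m creep '[[[-1.9,-1.6,-4],[0,0,0],-1],[[-1.9,-1.6,-9],[0,0,0],-1],[[-1.9,-1.6,-9],[0,0,0],-1],[[-1.9,-1.6,-9],[0,0,0],-1],[[-1.9,-1.6,-9],[0,0,0],-1]]'
python3 - <<'E'
from h import *
s=arm.read_state();im,d=arm.get_image('wrist');cv2.imwrite('pics/w9.png',cv2.resize(im[150:300,180:330,::-1],None,fx=4,fy=4,interpolation=cv2.INTER_CUBIC))
print(s['position'],s['joint_vel'].round(3),s['contact_force'])
E
```

```text
clock: 12.53
position: [560.3, 12.4, 59.8]
ee_rot: [0.016, -0.707, 0.707, -0.016]
contact_force: [0.7, -0.6, -1.2]
gripper_width: 26.8
[560.25862922  12.43862921  59.8234491 ] [-0.001 -0.     0.005  0.002 -0.    -0.001] [ 0.71966074 -0.60176533 -1.21086809]
```

View pics/w9.png

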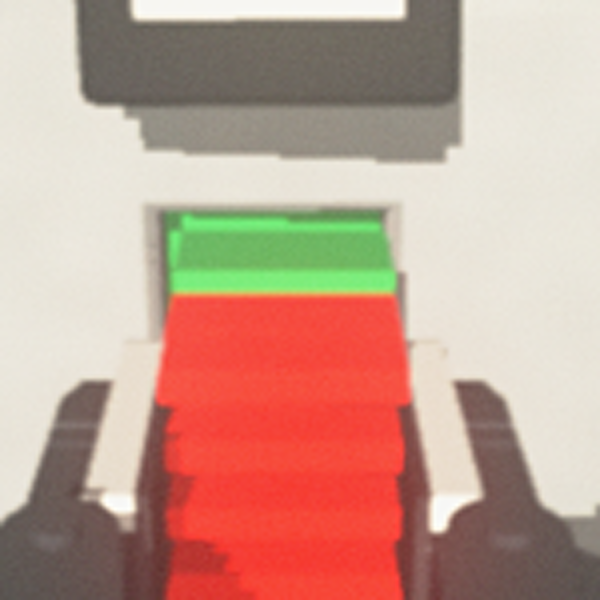

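```bash
python3 - <<'E'
from h import *
Tt=P['wrist']['T_tool_cam']
def py(uv,y):
    uv=(180+uv[0]/4-.375,150+uv[1]/4-.375)
    d=Tt[:3,:3]@(np.linalg.inv(K('wrist'))@np.array([uv[0],uv[1],1.]));o=Tt[:3,3];return (o+d*(y-o[1])/d[1])[[0,2]].round(1)
print('rim',py((144,205),14.8),py((402,205),14.8),'mod bottom',py((182,231),12.5),py((387,231),12.5))
for i in range(3):print(arm.read_state()['position'])
E
```

```text
rim [-17.7  22.5] [17.9 22.5] mod bottom [-12.3  19.6] [15.7 19.6]
[560.35591063  12.46392687  59.91457715]
[560.35591063  12.46392687  59.91457715]
[560.35591063  12.46392687  59.91457715]
```

```bash

python3 -m creep '[[[1.5,-0.6,0],[0,0,0],-1],[[1.5,-0.6,-1],[0,0,0],-1],[[1.5,-0.6,-2],[0,0,0],-1],[[1.5,-0.6,-2],[0,0,0],-1]]'
python3 - <<'E'
from h import *
s=arm.read_state();im,d=arm.get_image('wrist');cv2.imwrite('pics/w10.png',cv2.resize(im[150:300,180:330,::-1],None,fx=4,fy=4,interpolation=cv2.INTER_CUBIC))
print(s['position'],s['joint_vel'].round(3),s['contact_force'])
E
```

```text
clock: 12.92
position: [561.6, 11.8, 57.5]
ee_rot: [0.016, -0.707, 0.707, -0.015]
contact_force: [-0.4, -0.1, -0.9]
gripper_width: 26.6
[561.56268798  11.75867203  57.54972351] [-0.001 -0.004  0.     0.    -0.005  0.001] [-0.43401505 -0.11926961 -0.91055581]
```

View pics/w10.png

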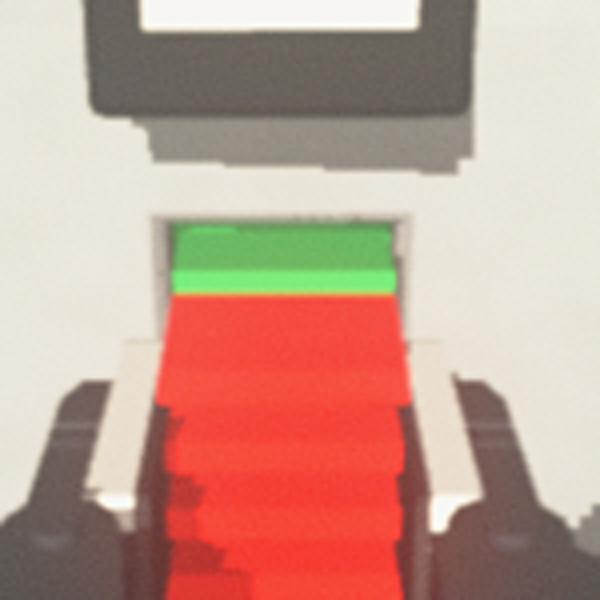

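```bash

python3 -m creep '[[[0,0,-1],[0,0,0],-1],[[0,0,-2],[0,0,0],-1],[[0,0,-3],[0,0,0],-1],[[0,0,-4],[0,0,0],-1],[[0,0,-4],[0,0,0],-1]]'|grep -E 'pos|force'
python3 -m creep '[[[0,0,-1],[0,0,0],-1],[[0,0,-2],[0,0,0],-1],[[0,0,-3],[0,0,0],-1]]'|grep -E 'pos|force'
```

```text
position: [561.5, 11.8, 53.5]
contact_force: [0.1, -0.3, -1.2]
position: [561.7, 11.8, 50.7]
contact_force: [0.1, -0.5, -0.6]
```

```bash

python3 -m creep '[[[0,0,-1],[0,0,0],-1],[[0,0,-2],[0,0,0],-1],[[0,0,-2],[0,0,0],-1]]'|grep -E 'pos|force'
python3 -m creep '[[[0,0,-0.7],[0,0,0],-1],[[0,0,-1.4],[0,0,0],-1],[[0,0,-1.4],[0,0,0],-1]]'|grep -E 'pos|force'
```

```text
position: [561.5, 11.7, 48.5]
contact_force: [0.1, -0.0, -1.2]
position: [561.6, 11.8, 47.3]
contact_force: [-0.7, 0.4, -1.5]
```

```bash

python3 -m creep '[[[0,0,-0.5],[0,0,0],-1],[[0,0,-1],[0,0,0],-1],[[0,0,-1],[0,0,0],-1]]'|grep -E 'pos|force'
```

```text
position: [561.7, 11.8, 46.3]
contact_force: [-0.6, -0.4, -0.3]
```

```bash

python3 -m creep '[[[0,0,-0.5],[0,0,0],-1],[[0,0,-0.8],[0,0,0],-1],[[0,0,-0.8],[0,0,0],-1]]'|grep -E 'pos|force'
```

```text
position: [561.6, 11.8, 45.5]
contact_force: [-0.6, -0.9, -0.8]
```

```bash

python3 -m creep '[[[0,0,-0.5],[0,0,0],-1],[[0,0,-0.5],[0,0,0],-1]]'|grep -E 'pos|force'
```

```text
position: [561.8, 11.8, 45.2]
contact_force: [0.5, 0.2, 0.6]
```

```bash

python3 -m creep '[[[0,0,-0.5],[0,0,0],-1],[[0,0,-0.5],[0,0,0],-1]]'|grep -E 'pos|force'
```

```text
position: [561.8, 11.8, 45.2]
contact_force: [-2.5, -1.3, 3.8]
```

```bash

python3 -m creep '[[[0,0,0],[0,0,0],0.2],[[0,0,0],[0,0,0],0.2],[[0,0,0],[0,0,0],0.2],[[0,0,0],[0,0,0],0.2],[[0,0,0],[0,0,0],0.2]]'
python3 -m creep '[[[0,0,5],[0,0,0],0.2],[[0,0,15],[0,0,0],0.2],[[0,0,35],[0,0,0],0.2],[[0,0,70],[0,0,0],0.2],[[0,0,105],[0,0,0],0.2],[[0,0,140],[0,0,0],0.2],[[0,0,140],[0,0,0],0.2],[[0,0,140],[0,0,0],0.2]]'
python3 - <<'E'
from h import *
s=arm.read_state();im,d=arm.get_image('wrist');cv2.imwrite('pics/w11.png',im[...,::-1])
im2,d2=arm.get_image('side');cv2.imwrite('pics/s11.png',im2[50:250,150:350,::-1].repeat(3,0).repeat(3,1)[:600])
im3,d3=arm.get_image('scene');cv2.imwrite('pics/n11.png',im3[100:260,190:350,::-1].repeat(3,0).repeat(3,1));np.save('pics/d11.npy',np.array([d2,d3]))
print(s['position'])
E
```

```text
clock: 15.38
position: [561.7, 11.8, 44.4]
ee_rot: [0.016, -0.707, 0.707, -0.015]
contact_force: [0.1, 0.4, -0.8]
gripper_width: 51.0
clock: 16.05
position: [563.1, 12.2, 188.3]
ee_rot: [-0.013, 0.708, -0.706, 0.018]
contact_force: [-0.0, 0.0, -0.4]
gripper_width: 50.9
[563.14649984  12.17566301 188.3410182 ]
```

View pics/w11.png

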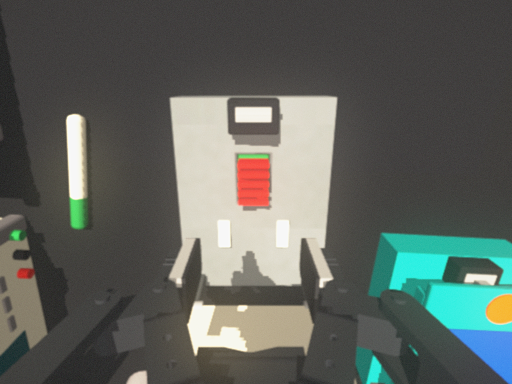

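View pics/s11.png

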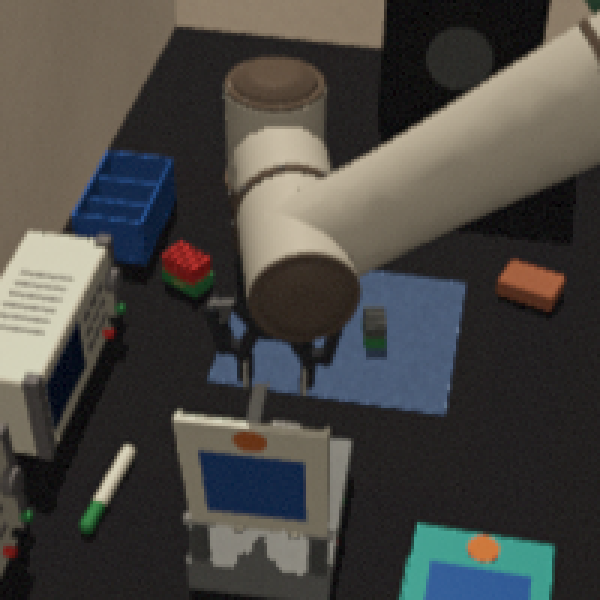

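View pics/n11.png

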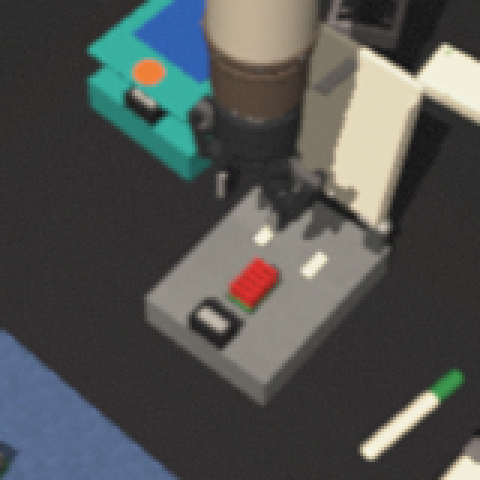

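```bash

python3 -m creep '[[[0,0,40],[0,0,0],-1],[[0,0,80],[0,0,0],-1],[[0,0,120],[0,0,0],-1],[[0,0,145],[0,0,0],-1],[[-2,30,145],[0,0,0],-1],[[-4,70,145],[0,0,0],-1],[[-5,110,145],[0,0,0],-1],[[-6,150,145],[0,0,0],-1],[[-8,193,145],[0,0,0],-1],[[-8,193,145],[0,0,0],-1],[[-8,193,145],[0,0,0],-1]]'
python3 - <<'E'
from h import *
im3,d3=arm.get_image('scene');cv2.imwrite('pics/n12.png',im3[40:260,150:410,::-1].repeat(2,0).repeat(2,1))
im2,d2=arm.get_image('side');cv2.imwrite('pics/s12.png',im2[50:250,150:350,::-1].repeat(3,0).repeat(3,1)[:600])
E
```

```text
clock: 17.12
position: [553.0, 206.9, 327.2]
ee_rot: [0.018, -0.706, 0.708, -0.015]
contact_force: [0.5, -0.4, 0.9]
gripper_width: 0.0
```

View pics/n12.png

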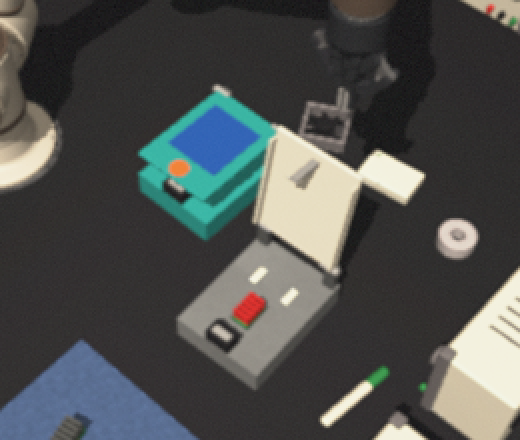

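View pics/s12.png

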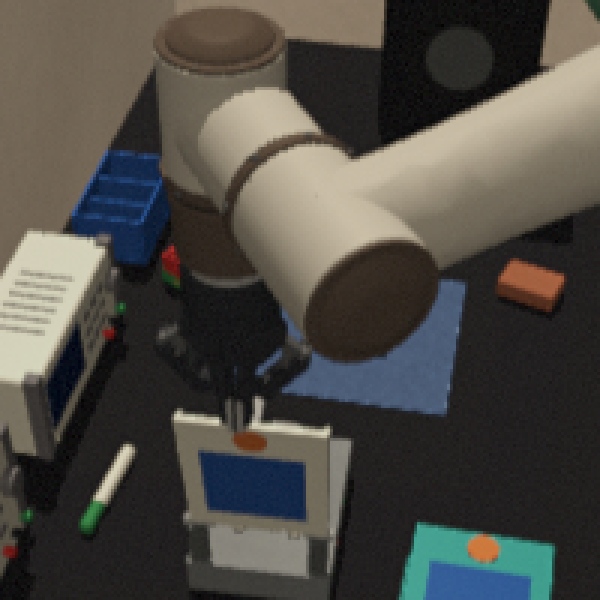

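```bash

python3 -m creep '[[[2,0,-30],[0,0,0],-1],[[2,0,-58],[0,0,0],-1],[[2,-10,-59],[0,0,0],-1],[[2,-25,-59],[0,0,0],-1],[[2,-30,-59],[0,0,0],-1],[[2,-36,-59],[0,0,0],-1],[[2,-42,-59],[0,0,0],-1],[[2,-48,-59],[0,0,0],-1]]'
python3 -m creep '[[[0,-6,0],[0,0,0],-1],[[0,-12,0],[0,0,0],-1],[[0,-18,0],[0,0,0],-1]]'
```

```text
clock: 17.88
position: [556.9, 156.6, 272.8]
ee_rot: [-0.014, 0.708, -0.706, 0.017]
contact_force: [0.8, 1.9, 1.5]
gripper_width: 0.3
clock: 18.13
position: [556.1, 138.5, 271.1]
ee_rot: [-0.015, 0.707, -0.707, 0.016]
contact_force: [0.8, 1.3, 0.9]
gripper_width: -0.1
```

```bash

python3 -m creep '[[[0,-7,0],[0,0,0],-1],[[1,-15,0],[0,0,0],-1],[[1,-22,-1],[0,0,0],-1],[[1,-30,-2],[0,0,0],-1],[[2,-37,-3],[0,0,0],-1],[[2,-45,-5],[0,0,0],-1],[[2,-52,-7],[0,0,0],-1],[[3,-59,-9],[0,0,0],-1],[[3,-66,-12],[0,0,0],-1],[[3,-73,-14],[0,0,0],-1],[[4,-80,-18],[0,0,0],-1],[[4,-86,-21],[0,0,0],-1]]'
python3 - <<'E'
from h import *
im3,d3=arm.get_image('scene');cv2.imwrite('pics/n13.png',im3[40:260,150:410,::-1].repeat(2,0).repeat(2,1))
E
```

```text
clock: 19.13
position: [559.6, 51.8, 249.3]
ee_rot: [0.016, -0.707, 0.707, -0.015]
contact_force: [0.5, 2.1, 2.0]
gripper_width: -0.2
```

View pics/n13.png

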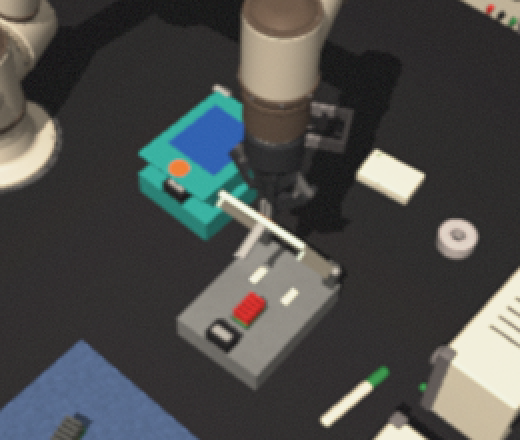

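```bash

python3 -m creep '[[[0,-6,-4],[0,0,0],-1],[[0,-13,-8],[0,0,0],-1],[[0,-19,-12],[0,0,0],-1],[[1,-25,-17],[0,0,0],-1],[[1,-31,-22],[0,0,0],-1],[[1,-36,-27],[0,0,0],-1],[[2,-42,-32],[0,0,0],-1],[[2,-47,-37],[0,0,0],-1],[[2,-52,-43],[0,0,0],-1],[[2,-56,-49],[0,0,0],-1],[[2,-60,-55],[0,0,0],-1],[[3,-64,-61],[0,0,0],-1]]'
```

```text
clock: 20.18
position: [562.4, -12.0, 188.3]
ee_rot: [0.016, -0.707, 0.707, -0.015]
contact_force: [-1.0, 1.7, 4.1]
gripper_width: 0.1
```

```bash

python3 -m creep '[[[0,-4,-7],[0,0,0],-1],[[0,-7,-13],[0,0,0],-1],[[0,-10,-20],[0,0,0],-1],[[0,-13,-27],[0,0,0],-1],[[1,-16,-34],[0,0,0],-1],[[1,-18,-41],[0,0,0],-1],[[1,-20,-48],[0,0,0],-1],[[1,-22,-56],[0,0,0],-1],[[1,-23,-63],[0,0,0],-1],[[1,-24,-70],[0,0,0],-1],[[1,-24,-70],[0,0,0],-1]]'
python3 - <<'E'
from h import *
s=arm.read_state();im,d=arm.get_image('wrist');cv2.imwrite('pics/w14.png',im[...,::-1])
E
```

```text
clock: 21.1
position: [563.3, -35.4, 116.9]
ee_rot: [0.016, -0.707, 0.707, -0.015]
contact_force: [-0.7, -2.4, 3.5]
gripper_width: 0.2
```

View pics/w14.png

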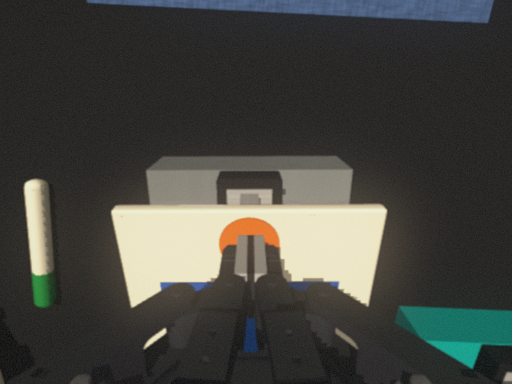

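```bash

python3 -m creep '[[[0,-1,-2],[0,0,0],-1],[[0,-1,-4],[0,0,0],-1],[[0,-2,-6],[0,0,0],-1],[[0,-2,-8],[0,0,0],-1],[[0,-2,-10],[0,0,0],-1],[[0,-2,-12],[0,0,0],-1],[[0,-2,-14],[0,0,0],-1]]'|grep -E 'pos|force'
python3 -m creep '[[[0,0,-2],[0,0,0],-1],[[0,0,-4],[0,0,0],-1],[[0,0,-6],[0,0,0],-1]]'|grep -E 'pos|force'
python3 -m creep '[[[0,0,-2],[0,0,0],-1],[[0,0,-4],[0,0,0],-1]]'|grep -E 'pos|force'
```

```text
position: [563.6, -37.0, 104.4]
contact_force: [-1.5, 2.2, 3.3]
position: [563.7, -37.1, 98.4]
contact_force: [-2.0, 1.7, 4.2]
position: [563.7, -37.2, 94.4]
contact_force: [-3.2, 2.5, 3.7]
```

```bash

python3 -m creep '[[[0,0,-1],[0,0,0],-1],[[0,0,-2],[0,0,0],-1],[[0,0,-3],[0,0,0],-1]]'|grep -E 'pos|force'
python3 -m creep '[[[0,0,-1],[0,0,0],-1],[[0,0,-2],[0,0,0],-1],[[0,0,-3],[0,0,0],-1]]'|grep -E 'pos|force'
python3 -m creep '[[[0,0,-1],[0,0,0],-1],[[0,0,-2],[0,0,0],-1]]'|grep -E 'pos|force'
```

```text
position: [563.8, -37.2, 91.6]
contact_force: [-1.9, 2.0, 4.0]
position: [563.9, -37.2, 88.6]
contact_force: [-1.2, 2.4, 3.5]
position: [563.9, -37.2, 86.7]
contact_force: [-2.1, 3.3, 5.4]
```

```bash

python3 -m creep '[[[0,0,-0.6],[0,0,0],-1],[[0,0,-1.2],[0,0,0],-1],[[0,0,-1.8],[0,0,0],-1]]'|grep -E 'pos|force'
python3 -m creep '[[[0,0,-0.6],[0,0,0],-1],[[0,0,-1.2],[0,0,0],-1]]'|grep -E 'pos|force'
```

```text
position: [564.0, -37.0, 85.0]
contact_force: [-2.4, 3.1, 5.8]
position: [564.0, -37.0, 83.8]
contact_force: [-2.1, 3.2, 6.0]
```

```bash

python3 -m creep '[[[0,0,-0.5],[0,0,0],-1],[[0,0,-1],[0,0,0],-1]]'|grep -E 'pos|force'
python3 -m creep '[[[0,0,-0.5],[0,0,0],-1],[[0,0,-1],[0,0,0],-1]]'|grep -E 'pos|force'
```

```text
position: [564.0, -37.0, 82.8]
contact_force: [-1.4, 3.8, 5.9]
position: [564.1, -37.0, 81.9]
contact_force: [-1.9, 3.1, 6.0]
```

```bash

python3 -m creep '[[[0,0,-0.5],[0,0,0],-1]]'|grep -E 'pos|force'
```

```text
position: [564.1, -37.0, 81.4]
contact_force: [-1.8, 3.2, 5.8]
```

```bash

python3 -m creep '[[[0,0,-0.4],[0,0,0],-1]]'|grep -E 'pos|force'
```

```text
position: [564.1, -37.0, 81.1]
contact_force: [-3.0, 3.6, 7.5]
```

```bash

python3 -m creep '[[[0,0,-0.4],[0,0,0],-1]]'|grep -E 'pos|force'
```

```text
position: [564.1, -37.0, 80.9]
contact_force: [-3.5, 3.1, 8.3]
```

```bash

python3 -m creep '[[[0,0,-0.4],[0,0,0],-1]]'|grep -E 'pos|force'
```

```text
position: [564.1, -37.0, 80.7]
contact_force: [-4.0, 2.3, 9.0]
```

```bash

python3 -m creep '[[[0,0,-0.3],[0,0,0],-1]]'|grep -E 'pos|force'
```

```text
position: [564.2, -36.9, 80.6]
contact_force: [-3.7, 4.0, 9.9]
```

```bash

python3 -m creep '[[[0,0,4],[0,0,0],-1],[[0,0,8],[0,0,0],-1],[[0,0,14],[0,0,0],-1],[[0,0,20],[0,0,0],-1],[[0,0,26],[0,0,0],-1],[[0,0,36],[0,0,0],-1],[[0,0,56],[0,0,0],-1],[[0,-10,86],[0,0,0],-1],[[0,-30,120],[0,0,0],-1],[[0,-60,140],[0,0,0],-1],[[0,-90,150],[0,0,0],-1],[[0,-120,150],[0,0,0],-1]]'
python3 - <<'E'
from h import *
im3,d3=arm.get_image('scene');cv2.imwrite('pics/n15.png',im3[40:260,150:410,::-1].repeat(2,0).repeat(2,1))
im2,d2=arm.get_image('side');cv2.imwrite('pics/s15.png',im2[50:250,150:350,::-1].repeat(3,0).repeat(3,1)[:600])
E
```

```text
clock: 24.98
position: [565.0, -158.4, 233.7]
ee_rot: [0.014, -0.707, 0.707, -0.018]
contact_force: [0.1, 0.3, 0.9]
gripper_width: 0.3
```

View pics/n15.png

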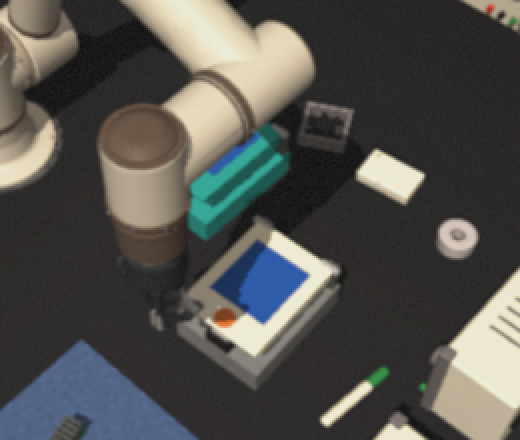

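View pics/s15.png

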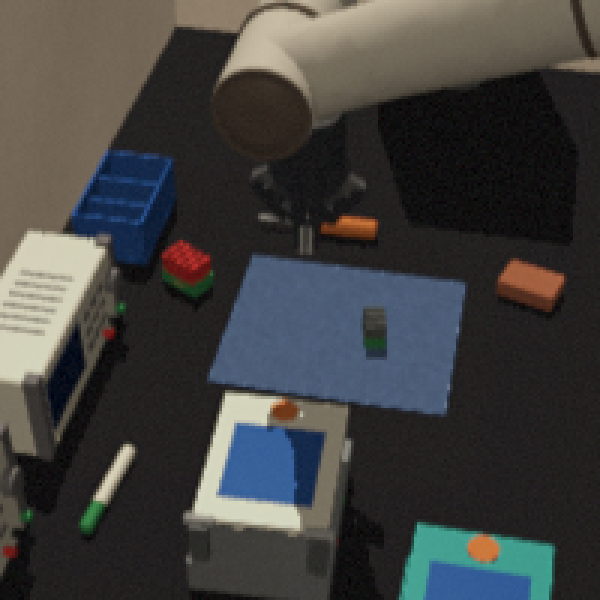

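```bash

python3 -m creep '[[[0,-60,0],[0,0,0],-1],[[0,-60,0],[0,0,0],-1],[[0,-60,0],[0,0,0],-1],[[0,-60,0],[0,0,0],-1],[[0,-60,0],[0,0,0],-1],[[0,-60,0],[0,0,0],-1],[[0,-60,0],[0,0,0],-1],[[0,-60,0],[0,0,0],-1],[[0,-60,0],[0,0,0],-1],[[0,-60,0],[0,0,0],-1],[[0,-60,0],[0,0,0],-1],[[0,-60,0],[0,0,0],-1]]'
python3 -m creep '[[[0,0,0],[0,0,0],-1],[[0,0,0],[0,0,0],-1],[[0,0,0],[0,0,0],-1],[[0,0,0],[0,0,0],-1],[[0,0,0],[0,0,0],-1],[[0,0,0],[0,0,0],-1],[[0,0,0],[0,0,0],-1],[[0,0,0],[0,0,0],-1],[[0,0,0],[0,0,0],-1],[[0,0,0],[0,0,0],-1],[[0,0,0],[0,0,0],-1],[[0,0,0],[0,0,0],-1]]' >/dev/null
python3 - <<'E'
from h import *
for n in ('scene','side'):
    im,d=arm.get_image(n);cv2.imwrite(f'pics/{n}16.png',im[...,::-1]);h=cv2.cvtColor(im,cv2.COLOR_RGB2HSV)
    m=cv2.inRange(h,(5,130,90),(20,255,255));N,l,st,c=cv2.connectedComponentsWithStats(m);print(n,[c[i].round(1).tolist() for i in range(1,N) if 25<st[i,4]<90])
E
```

```text
clock: 26.08
position: [563.7, -217.1, 229.6]
ee_rot: [-0.016, 0.707, -0.707, 0.016]
contact_force: [0.3, 0.1, 0.8]
gripper_width: 0.2
scene [[463.4, 27.0], [261.9, 198.5]]
side [[244.5, 186.3], [310.7, 232.5]]
```

View pics/side16.png

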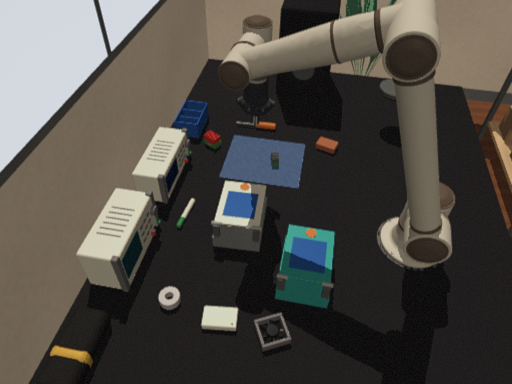

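View pics/scene16.png

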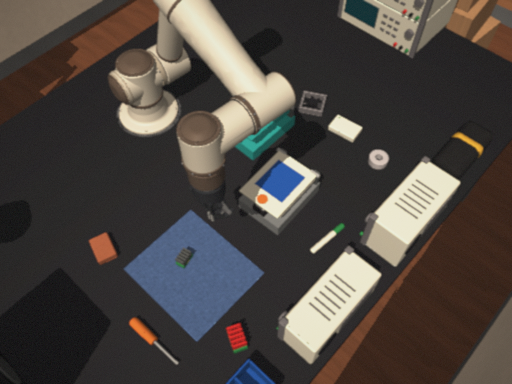

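The lid is latched. Two seconds after release the pad is at scene (261.9,198.5) and side (244.5,186.3), the same as at the start. The bystanders are where they were, and the arm is clear of everything.

```bash
python3 -c "
from bench import arm
print(arm.job_done())"
```

```text
the job is handed in; nothing more can be done
None
```

The red module is in the grey fixture's nest with the lid latched shut. I handed the job in at about 27 s; no verdict is reported.

- **Opening:** I pressed the pad slowly and felt the stop about 22 mm below shut. The vertical force was about 10 N (about 12 N in total), and the lid swung fully open.
- **Loading:** I gripped the smaller red module from the mat and corrected its position over the nest by up to 2 mm, using the wrist camera. I lowered it until I felt about 4 N at the floor height I expected. After I let go, the pictures showed it square in the nest.
- **Closing:** I swung the lid shut by its outer face and pressed the pad to the same stop, again about 10 N vertically (about 11 N in total).

**Last checks:** More than 2 s after release, the pad was within 0.2 px of its starting place in both cameras, so the lid holds by itself. The bystanders look unmoved in both views, but I checked them by eye only. The arm was clear of everything, and no check failed or disagreed. I could not see the module under the closed lid, so its final position rests on the picture taken just before closing.

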